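# Tighten the die clamp screw on the tray sealer

### The job

Take the big red T-handled hex key from the blue tool block and push it gently down until it is fully home in the socket of the cap screw on the tray sealer's clamp, feeling for the hexagon without forcing it. Only then turn the screw clockwise until it comes up tight against its stop, without wrenching it further, and put the key back upright, all the way down in its own hole in the block. Leave everything else where it is.

Things in the scene. Friction and masses are not known exactly. Their poses are not given: they have to be found in the camera images.
- sealer: Tray sealer, bolted down: aluminium die plate 250 (x) x 300 (y) mm, top 90 mm above the bench, with a grey lid with green pad standing open (360 mm high) along its +y side. Origin: centre of the underside, z up. On the corner at x -75, y -110 mm a grey clamp bar 60 x 60 x 12 mm carries the cap screw; nothing else is higher than 102 mm within 180 mm of the screw. Position and yaw vary.
- screw_mouth (a point): Centre of the mouth of the screw's hexagon socket, at the top of its head (29 mm wide, 18 mm high), 122 mm above the bench. Socket 15 mm across flats, 14 mm deep, flat floor, no chamfer, axis vertical. The point's axes are the sealer's, NOT the hexagon's: its angle is arbitrary each time and not measured; see it by camera or feel for it by turning the lightly pressed key until it drops in.
- clamp_screw (a joint): Rotation of the clamp screw, rad: grows as it is turned clockwise seen from above; starts between 0 and 0.3; comes up hard against its stop, tight, at 1.0; cannot go below 0. It turns against a steady friction of 0.1 N m and stays where it is left. The value says nothing of the hexagon's direction. The head does not rise or sink.
- key: The big T-handled hex key, 200 g, loose, upright in the block. Origin: centre of the tip's end face; z up the shaft. Steel hexagon shaft 14 mm across flats (16.2 across corners, two of them on the x axis) up to 112 mm. Red handle bar along x: 90 mm long, 16 mm thick (y), z 112 to 142 mm.
- key_tip (a point): Centre of the tip's end face; the key's axes. The last 3 mm are a round tapered nose, 10 mm wide at the end, 13.6 mm where the hexagon begins: it enters the socket at any angle, the hexagon only within about 8 degrees of matching. Fully home in the screw the tip lies 14 mm below screw_mouth; fully down in the block 45 mm below block_hole0.
- key_handle (a point): Middle of the key's red handle bar, 127 mm above the tip: the place to grip, with the fingers closing across the bar (along the key's y axis).
- block: Blue plastic tool block, fixed, 140 (x) x 70 (y) x 55 (z) mm; origin: centre of the underside. Two round holes 45 mm deep: the big key's, 21 mm wide, at x -40 mm, and the small key's, 13 mm wide, at x +45 mm. Position and yaw vary.
- block_hole0 (a point): Centre of the mouth of the big key's hole (21 mm wide, 45 mm deep, slight chamfer) in the block's top face, 55 mm above the bench.
- small_key: Small black T-handled key, not to be used, standing in the block's other hole; handle 50 x 10 x 16 mm, its top 96 mm above the bench. Origin: tip.
- spare_die: Loose aluminium plate 180 x 180 x 12 mm with a round hole; bystander. Origin: centre of the underside.
- tray: Empty black tray 160 x 230 x 50 mm; bystander. Origin: centre of the underside.
- bowl: Black bowl 130 mm wide, 60 mm high; bystander. Origin: centre of the underside.
- jar: White jar with a blue cap, 72 mm wide, 110 mm high; bystander. Origin: centre of the underside.
- driver: Screwdriver lying on the bench; bystander.
- spare_screw: Spare cap screw standing on its head, 53 mm high; bystander. Origin: centre of the underside.
Things that resemble listed ones, but are neither listed nor needed, are in the scene too. What is shaped like the key but black or yellow is not meant.

How it is judged:
On the way, in this order (a step that is already met when the one before it is completed fails the run):
1. the big key stands fully home in the screw's socket before the screw is turned (z of key_tip in the frame of screw_mouth below -0.0115 m and horizontal distance between key_tip and screw_mouth below 0.004 m and angle between the z axis of key and the z axis of sealer, either way round below 0.12 rad and value of joint clamp_screw below 0.42 rad), for 0.2 s.
2. the screw has been turned clockwise up tight to its stop, the key still fully home (z of key_tip in the frame of screw_mouth below -0.0115 m and horizontal distance between key_tip and screw_mouth below 0.004 m and angle between the z axis of key and the z axis of sealer, either way round below 0.12 rad and value of joint clamp_screw above 0.95 rad), for 0.1 s.
At the end, for the whole second after the job is handed in: The clamp screw is tight (turned to the stop at 1.0 rad and not slackened below 0.85) and the big key stands released and at rest in its own hole of the block: tip over 38 mm below the hole's mouth and within 8 mm of its axis, tilt under 0.2 rad (value of joint clamp_screw above 0.85 rad and z of key_tip in the frame of block_hole0 below -0.038 m and horizontal distance between key_tip and block_hole0 below 0.008 m and angle between key's own z axis and vertical below 0.2 rad and linear speed of key below 0.02 m/s); the robot touches nothing.
It fails at once if the key, not yet home, is forced down on the screw: over 30 N while its tip is less than 10 mm down the socket (contact force between key and clamp_screw above 30 N and z of key_tip in the frame of screw_mouth above -0.01 m).
It fails at once if the key is wrenched in the screw: over 150 N of contact force summed over the hexagon, about 0.5 N m (contact force between key and clamp_screw above 150 N).
It fails at once if the screw turns while the key is not fully home (tip less than 10 mm down the socket) (z of key_tip in the frame of screw_mouth above -0.01 m and (velocity of joint clamp_screw above 0.3 rad/s or velocity of joint clamp_screw below -0.3 rad/s)).
It fails at once if the key is pressed on the sealer itself with over 25 N (contact force between key and sealer above 25 N).
It fails at once if the small key is pulled from its hole or a bystander is moved over 30 mm (distance of any of small_key, spare_die, tray, bowl, jar, driver, spare_screw from where it was at the start of the episode above 0.03 m).
It also fails if it takes over 64 s, if anything falls off the work surface, if the arm or the gripper's body presses on something with over 40 N, if the wrist force passes 120 N, or if a joint passes its speed limit or range.

### The arm

A 6-joint arm with a two-finger parallel gripper is mounted at the origin on the work surface. World frame = base frame: x ahead of the robot, y to its left, z up, the work surface at z = 0. Lengths are in m, angles in rad, forces in N, time in s.
With the tool pointing down it reaches from about 0.4 to 0.925 m from the base axis. Payload 3.4 kg.
Tool frame: the origin (TCP) lies midway between the tips of the shut fingers; the grasp point (between the pads) lies 19 mm behind it; z points along the fingers, y is the direction in which the jaws open and shut (so a half turn about z gives the same grasp; the last joint's range is limited). The gripper opens to 85 mm and grips with 20 to 120 N. Pads are 22 mm wide; open, the fingers measure 114 mm over their backs; the gripper's body (76 mm by 85 mm) begins 54 mm behind the grasp point. The pads swing forward as they close: fully open they stand 13 mm farther back than shut.
Start: joints at [-1.415, 0.307, 1.506, -0, 1.328, -0.073], TCP at [0.131, -0.56, 0.231] pointing down, gripper open.
Joint ranges: [-3.12, 3.12], [-1.05, 2.28], [0.14, 2.33], [-1.42, 4.57], [0.1, 2.73], [-2.68, 2.68]. Speed limits (rad/s): [2.57, 2.57, 3.14, 3.14, 3.14, 3.14].

### API

Orientations are given as a unit quaternion [w, x, y, z].
In Python, from station import telemetry, imaging, hand_in gives the robot as it stands. The module is installed in compiled form; this text tells all that it offers.
- The arm moves only by the tool arm_command, never from a script. Its argument "plan" is one flat list of numbers, 5 for each row, row after row: the shift along the world's x, y, z in mm, then the turn about the world's z in degrees, then the opening, from 0 (shut) to 1 (fully open). A call has 1 to 8 rows; each row shifts and turns the pose as measured when the row begins; what a row does not reach is not made up. A row lasts 1/10 s, in which the tool goes at most 50 mm and 8.59 degrees, less where a joint would pass 70% of its speed; a pose out of reach is approached as far as the arm can. A call is refused whole if a number of a shift passes 50 or a number of a turn 8.59, either way. A call with a gripper value outside its range is refused whole. The fingers move at their own pace and stop on an object; the grip force is fixed at half the most. Time passes only in rows, so rows that do not move let the fingers close. It gives the time, the measured TCP pose, the force and the opening at its end, in the units of the state.
- telemetry.get_obs(): the state, without advancing time (a new reading comes with each control period).
- imaging.capture(name): name is "side" or "top"; returns (picture, depth): 384x512x3 uint8, blue, green, red; 384x512 float32, m along the optical axis (not along the pixel's ray), 0 where there is no reading.
- imaging.get_calibration(name): a dict with "fx", "fy", "cx", "cy" (pixels), "origin" and "rotation" of the camera in the world. Camera axes: x right, y up, looking along -z (the intrinsics and any distortion apply to the point x, -y, -z); pixel columns grow to the right and rows downward; lengths in m; the calibration is good to about 2 mm. A picture is of the moment at which its call begins. get_calibration takes no time and is no camera call.
- hand_in(): hands the job in, once; it reports no verdict.
The state is a dict: "time_s": time; "joint_pos": joint angles; "qd": joint speeds; "effort": joint torques, N m; "position": TCP position; "tcp_rot": TCP orientation; "ft_force": force on the tool from outside, world axes, zero at the start; "torque": the same for the moment, N m; "finger_gap": finger opening in m.
Only numpy, scipy, OpenCV 4.12 (cv2) and the standard library are available. Lean on these libraries where they do the work, as an engineer would, in place of code of your own. Each camera call takes 0.05 s, during which the arm holds its last target.

## Working session

There is one attempt and no reset: what is moved stays moved. The work goes in short steps, Python scripts to look and compute and a tool call to move; the robot and the scene stay as the last step left them, time stands still between calls to the robot, and variables do not carry over. Pictures are saved under pics/ and viewed, and the job is handed in when it is done.

Besides the shell and the picture viewer there is one more tool, called as a command line: name --argument value ..., lists and objects as JSON in quotes. arm_command: Moves the arm, as the interface text tells. Its arguments: {"type":"object","properties":{"plan":{"type":"array"}},"required":["plan"]}

```bash
mkdir -p pics; cat > h.py <<'E'
import numpy as np, cv2
from station import telemetry, imaging
def px2w(n,u,v,d):
    c=imaging.get_calibration(n); R=np.array(c['rotation']);o=np.array(c['origin'])
    p=np.array([(u-c['cx'])/c['fx']*d,-(v-c['cy'])/c['fy']*d,-d]); return R@p+o
def px2z(n,u,v,z):
    c=imaging.get_calibration(n); o=np.array(c['origin']); q=px2w(n,u,v,1.0)-o
    return o+q*(z-o[2])/q[2]
def w2px(n,p):
    c=imaging.get_calibration(n); R=np.array(c['rotation']);q=R.T@(np.array(p)-np.array(c['origin']))
    return c['cx']+c['fx']*q[0]/-q[2], c['cy']-c['fy']*q[1]/-q[2]
E
python3 - <<'E'
from h import *
for n in('side','top'):
    p,d=imaging.capture(n); cv2.imwrite(f'pics/{n}0.png',p); np.save(f'{n}0.npy',d); cv2.imwrite(f'pics/{n}0big.png',cv2.resize(p,(800,600),interpolation=cv2.INTER_CUBIC))
    print(imaging.get_calibration(n))
print(telemetry.get_obs())
E
```

```text
{'fx': 475.3117546539687, 'fy': 475.3117546539687, 'cx': 259.9668566494225, 'cy': 191.7063346895594, 'origin': array([ 0.31794007, -1.00579953,  1.34717173]), 'rotation': array([ 0.93329037,  0.33618074, -0.03449424, -0.12149793])}
{'fx': 422.2994309467025, 'fy': 422.2994309467025, 'cx': 248.5217163555009, 'cy': 193.20399516931047, 'origin': array([0.38348597, 0.00388591, 1.34741575]), 'rotation': array([ 0.7094256 ,  0.04443642, -0.052461  , -0.70141896])}
{'time_s': 0.1, 'joint_pos': array([-1.41450930e+00,  3.07484423e-01,  1.50751738e+00, -6.18514002e-06,
        1.32841347e+00, -7.34988069e-02]), 'qd': array([-0.00077174, -0.00157523, -0.00175856, -0.00024029,  0.00095464,
       -0.00069832]), 'effort': array([ 7.55401561e-05, -4.58527708e+01, -2.52608281e+01, -1.91307349e-04,
        5.54040656e-03, -1.31279926e-06]), 'position': array([ 0.13084548, -0.55928103,  0.23049062]), 'tcp_rot': array([-9.10404437e-04,  9.93406568e-01,  1.14641004e-01, -4.07109863e-05]), 'ft_force': array([-0.01941349,  0.18651716,  0.06720916]), 'torque': array([ 0.05460805, -0.02290132,  0.02511767]), 'finger_gap': 0.08542190105743752}
```

Rotation is a quaternion; I'll convert it.

```bash
sed -i "s/R=np.array(c\['rotation'\])/R=Rot.from_quat(np.array(c['rotation'])[[1,2,3,0]]).as_matrix()/; s/^import numpy as np, cv2/import numpy as np, cv2\nfrom scipy.spatial.transform import Rotation as Rot/" h.py; cat h.py | head -8
```

```text
import numpy as np, cv2
from scipy.spatial.transform import Rotation as Rot
from station import telemetry, imaging
def px2w(n,u,v,d):
    c=imaging.get_calibration(n); R=Rot.from_quat(np.array(c['rotation'])[[1,2,3,0]]).as_matrix();o=np.array(c['origin'])
    p=np.array([(u-c['cx'])/c['fx']*d,-(v-c['cy'])/c['fy']*d,-d]); return R@p+o
def px2z(n,u,v,z):
    c=imaging.get_calibration(n); o=np.array(c['origin']); q=px2w(n,u,v,1.0)-o
```

View pics/side0big.png

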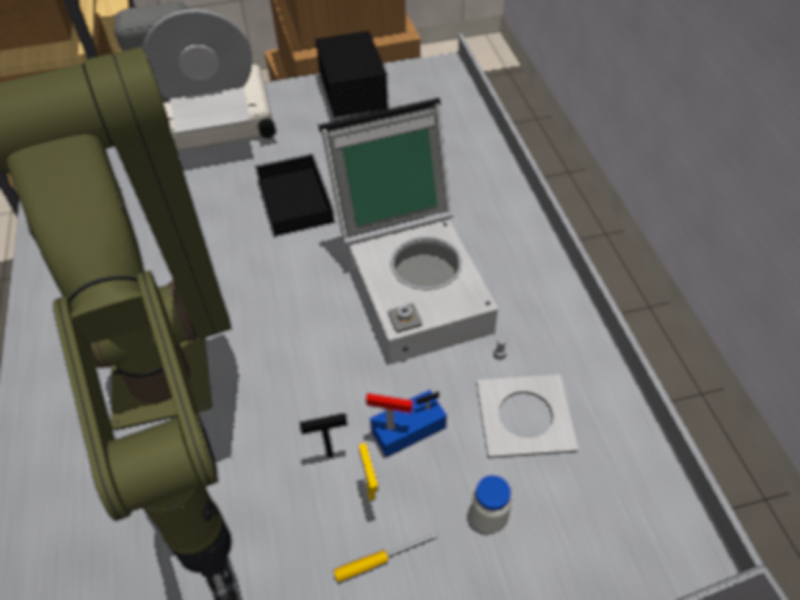

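View pics/top0big.png

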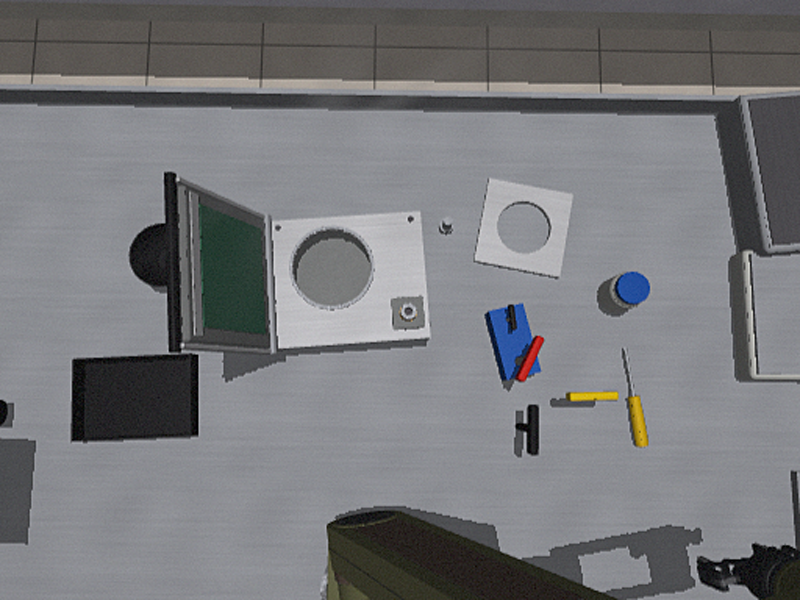

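The candidates, as top 800x600 pixels, are:
- red T in the blue block at (530,358)
- loose black T at (533,430)
- yellow T at (592,397)
- small black key in the block at (512,318)

The red one standing in the block matches the description. Next I'll take close crops of it and of the screw.

```bash
python3 - <<'E'
import cv2,numpy as np
t=cv2.imread('pics/top0.png');s=cv2.imread('pics/side0.png')
def c(i,u,v,w,h,f): return cv2.resize(i[v:v+h,u:u+w],None,fx=f,fy=f,interpolation=cv2.INTER_CUBIC)
cv2.imwrite('pics/c_key_top.png',c(t,300,185,60,65,9))
cv2.imwrite('pics/c_key_side.png',c(s,225,240,70,60,9))
cv2.imwrite('pics/c_scr_top.png',c(t,240,180,44,44,13))
cv2.imwrite('pics/c_scr_side.png',c(s,235,180,50,44,12))
E
```

```text
(no output)
```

View pics/c_key_top.png

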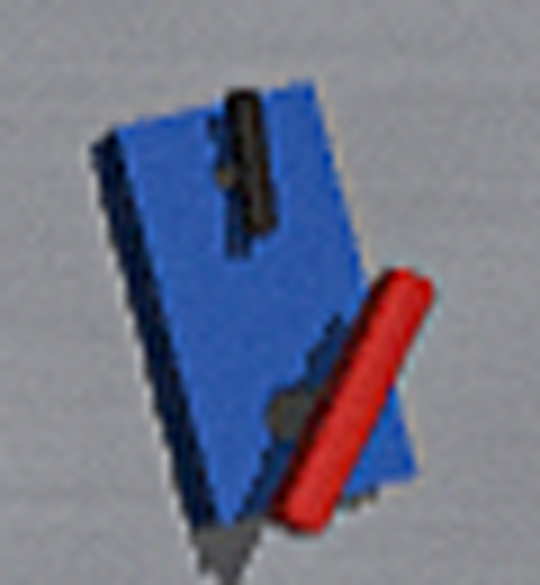

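View pics/c_key_side.png

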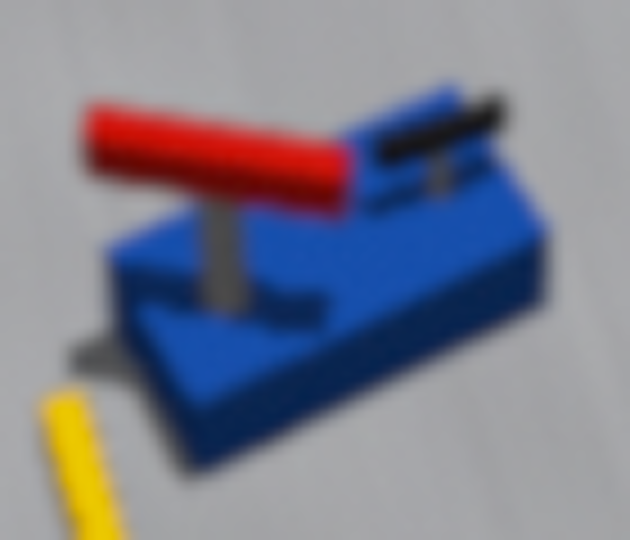

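View pics/c_scr_top.png

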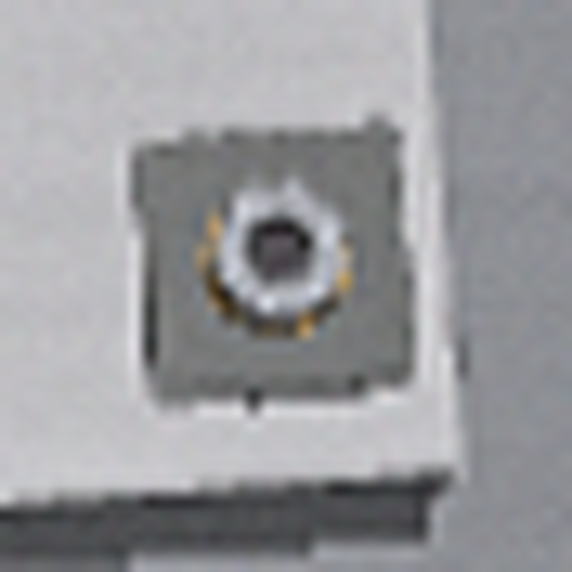

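View pics/c_scr_side.png

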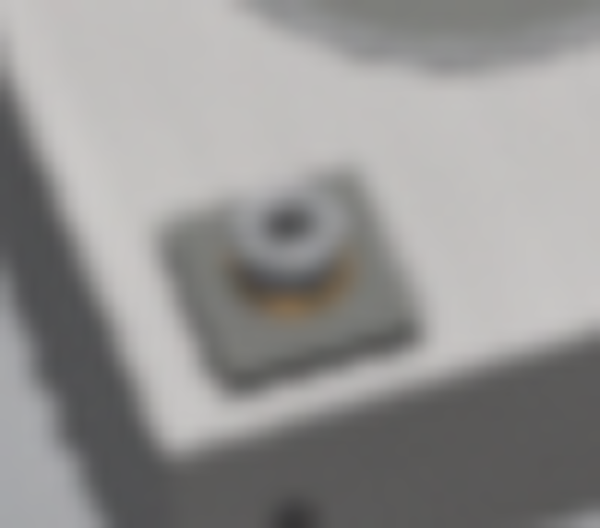

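```bash
cat >> h.py <<'E'
def handle_fit(pics,z0,x0,cams=('top','side'),fixz=True):
    """fit x,y,yaw of red handle box (axis along key x) to red masks"""
    from scipy.optimize import minimize
    obs={}
    for n in cams:
        p=pics[n].astype(int); m=((p[...,2]>110)&(p[...,1]<70)&(p[...,0]<70)).astype(np.float32)
        r=np.clip((p[...,2]-np.maximum(p[...,0],p[...,1]))/120.,0,1).astype(np.float32)
        obs[n]=r
    def hull(n,q,k):
        c,s=np.cos(q[2]),np.sin(q[2]); P=[]
        for a in(-.045,.045):
            for b in(-.008,.008):
                for z in(0,.030):
                    P.append(w2px(n,(q[0]+c*a-s*b,q[1]+s*a+c*b,z0+z)))
        return cv2.convexHull(np.array(P,np.float32))
    out={}
    for n in cams:
        r=obs[n]; ys,xs=np.nonzero(r>.4); sel=None
        u,v=w2px(n,(x0[0],x0[1],z0)); k=np.hypot(xs-u,ys-v)<60; xs,ys=xs[k],ys[k]
        x1,x2,y1,y2=xs.min()-8,xs.max()+9,ys.min()-8,ys.max()+9
        R=r[y1:y2,x1:x2]; F=8
        def cost(q):
            h=hull(n,q,1)[:,0]; h=((h-[x1,y1]+.5)*F)
            im=np.zeros((R.shape[0]*F,R.shape[1]*F),np.float32)
            cv2.fillConvexPoly(im,np.round(h).astype(np.int32),1.)
            im=cv2.resize(im,(R.shape[1],R.shape[0]),interpolation=cv2.INTER_AREA)
            im=cv2.GaussianBlur(im,(0,0),.7)
            return ((im-R)**2).sum()
        best=None
        for d in np.radians([-10,0,10]):
            s=minimize(cost,[x0[0],x0[1],x0[2]+d],method='Nelder-Mead',options=dict(initial_simplex=np.array([x0[:2]+[x0[2]+d]]*4)+np.array([[0,0,0],[.01,0,0],[0,.01,0],[0,0,.1]]),xatol=1e-5,fatol=1e-4))
            if best is None or s.fun<best.fun: best=s
        out[n]=(best.x,best.fun)
    return out
E
python3 - <<'E'
from h import *
f=lambda n,u,v,z:print(n,px2z(n,u,v,z))
t={n:cv2.imread(f'pics/{n}0.png') for n in('top','side')}
f('top',340,230,.152)
f('top',(280.5)/13-.5+240,247.5/13-.5+180,.122); f('side',290.5/12-.5+235,222.5/12-.5+180,.122)
# block top corners
for U,V in((113,130),(310,85),(415,475),(205,525)): f('top',U/9-.5+300,V/9-.5+185,.055)
for U,V in((135,150),(395,130),(412,380),(150,398)): f('top',U/13-.5+240,V/13-.5+180,.102)
k=px2z('top',340,230,.152); a=px2z('top',345.5,216.7,.152)-px2z('top',333.6,242.8,.152); yaw=np.arctan2(a[1],a[0]); print(yaw)
r=handle_fit(t,.122,[k[0],k[1],yaw]); print(r)
d=np.load('top0.npy'); print(px2w('top',340,230,d[230,340]),d[195:203,256:267])
E
```

```text
top [ 0.44654417 -0.26894097  0.152     ]
top [ 0.53738259 -0.04605527  0.122     ]
side [ 0.53909475 -0.04788161  0.122     ]
top [ 0.54642892 -0.2063507   0.055     ]
top [ 0.56284828 -0.27441226  0.055     ]
top [ 0.42967398 -0.307837    0.055     ]
top [ 0.4120465  -0.23619466  0.055     ]
top [ 0.56201138 -0.01336536  0.102     ]
top [ 0.56737763 -0.07297551  0.102     ]
top [ 0.50981054 -0.07706168  0.102     ]
top [ 0.50499148 -0.0173573   0.102     ]
-0.44321387432945525Traceback (most recent call last):
  File "<stdin>", line 10, in <module>
  File "h.py", line 43, in handle_fit
    s=minimize(cost,[x0[0],x0[1],x0[2]+d],method='Nelder-Mead',options=dict(initial_simplex=np.array([x0[:2]+[x0[2]+d]]*4)+np.array([[0,0,0],[.01,0,0],[0,.01,0],[0,0,.1]]),xatol=1e-5,fatol=1e-4))
    res = _minimize_neldermead(fun, x0, args, callback, bounds=bounds,
                               **options)
    fsim[j] = func(sim[j])
              ~~~~^^^^^^^^
    fx = function(np.copy(x), *(wrapper_args + args))
  File "h.py", line 35, in cost
    h=hull(n,q,1)[:,0]; h=((h-[x1,y1]+.5)*F)
      ~~~~^^^^^^^
  File "h.py", line 26, in hull
    P.append(w2px(n,(q[0]+c*a-s*b,q[1]+s*a+c*b,z0+z)))
             ~~~~^^^^^^^^^^^^^^^^^^^^^^^^^^^^^^^^^^^^
  File "h.py", line 11, in w2px
    c=imaging.get_calibration(n); R=Rot.from_quat(np.array(c['rotation'])[[1,2,3,0]]).as_matrix();q=R.T@(np.array(p)-np.array(c['origin']))
ValueError: time passes only in moves, steps and waits
```

```bash
sed -i "s/imaging.get_calibration(n)/cal(n)/; s/^from station.*/&\nimport functools\n@functools.cache\ndef cal(n): return imaging.get_calibration(n)/" h.py; sed -i 's/^def cal(n): return cal(n)/def cal(n): return imaging.get_calibration(n)/' h.py
python3 - <<'E'
from h import *
t={n:cv2.imread(f'pics/{n}0.png') for n in('top','side')}
r=handle_fit(t,.122,[.4465,-.269,-.443]); print(r)
d=np.load('top0.npy'); print(px2w('top',340,230,d[230,340]));print(d[196:203,257:267].round(3))
E
```

```text
{'top': (array([ 0.44977961, -0.26842845, -0.46809311]), np.float64(30.129520416259766)), 'side': (array([ 0.45048846, -0.2675677 , -0.49513087]), np.float64(42.19000244140625))}
[ 0.44673429 -0.26976352  0.14839593]
[[1.24  1.237 1.238 1.24  1.234 1.234 1.24  1.239 1.245 1.259]
 [1.239 1.237 1.242 1.25  1.249 1.251 1.238 1.237 1.243 1.259]
 [1.235 1.237 1.249 1.25  1.25  1.25  1.246 1.236 1.234 1.234]
 [1.237 1.24  1.248 1.249 1.254 1.249 1.251 1.236 1.238 1.238]
 [1.23  1.234 1.249 1.251 1.246 1.247 1.25  1.236 1.235 1.235]
 [1.242 1.237 1.235 1.249 1.249 1.249 1.242 1.233 1.237 1.25 ]
 [1.238 1.236 1.233 1.236 1.232 1.234 1.235 1.232 1.232 1.248]]
```

arm_command --plan '[19,17,0,8.5,1,19,17,0,8.5,1,19,17,0,8.5,1,19,17,0,8.5,1,19,17,0,8.5,1,19,17,0,8.5,1,19,17,0,8.5,1,19,17,0,8.5,1]'

```text
time_s: 0.9
position: [0.2839, -0.4183, 0.2262]
tcp_rot: [-0.004, 0.754, 0.657, -0.001]
ft_force: [0.3, 0.1, -0.4]
finger_gap: 0.0853
```

```bash
cat >> h.py <<'E'
def st():
    o=telemetry.get_obs(); q=np.array(o['tcp_rot']); M=Rot.from_quat(q[[1,2,3,0]]).as_matrix()
    print('t %.2f'%o['time_s'],'pos',np.round(o['position']*1000,2),'yaw_x %.2f'%np.degrees(np.arctan2(M[1,0],M[0,0])),'zax',M[:,2].round(4),'F',np.round(o['ft_force'],2),'T',np.round(o['torque'],3),'gap %.4f'%o['finger_gap'],'j',np.round(o['joint_pos'],3))
    return o,M
E
python3 -c "
from h import *
st()"
```

```text
t 0.90 pos [ 283.93 -418.27  226.18] yaw_x 82.10 zax [-0.0069  0.0041 -1.    ] F [ 0.28  0.12 -0.42] T [-0.03   0.013  0.057] gap 0.0853 j [-1.055  0.218  1.649 -0.004  1.282 -0.916]
```

arm_command --plan '[20,18,0,8.55,1,20,18,0,8.55,1,20,18,0,8.55,1,20,18,0,8.55,1,20,18,0,8.55,1,20,18,0,8.55,1,20,18,0,8.55,1,18,15,0,8.55,1]'

```text
time_s: 1.7
position: [0.4458, -0.2682, 0.223]
tcp_rot: [-0.006, 0.251, 0.968, -0.003]
ft_force: [1.0, 0.7, -0.3]
finger_gap: 0.0848
```

```bash
python3 -c "
from h import *
st()"
```

```text
t 1.70 pos [ 445.79 -268.17  223.03] yaw_x 150.88 zax [-0.0128 -0.0029 -0.9999] F [ 0.98  0.69 -0.3 ] T [ 0.044 -0.023 -0.037] gap 0.0848 j [-0.616  0.242  1.623 -0.01   1.285 -1.676]
```

arm_command --plan '[4,0,-25,1.5,1,0,0,-25,0,1,0,0,-25,0,1,0,0,-15,0,1,0,0,0,0,1]'

```text
time_s: 2.2
position: [0.4528, -0.2644, 0.1297]
tcp_rot: [-0.005, 0.233, 0.972, -0.003]
ft_force: [0.5, -0.0, -0.2]
finger_gap: 0.0856
```

```bash
python3 - <<'E'
from h import *
st()
for n in('side','top'):
    p,d=imaging.capture(n); cv2.imwrite(f'pics/{n}1.png',p)
    u,v=w2px(n,(.45,-.268,.137)); u,v=int(u)-40,int(v)-32
    cv2.imwrite(f'pics/{n}1c.png',cv2.resize(p[v:v+64,u:u+80],None,fx=7,fy=7,interpolation=cv2.INTER_CUBIC))
E
```

```text
t 2.20 pos [ 452.85 -264.35  129.68] yaw_x 153.03 zax [-0.0112 -0.0027 -0.9999] F [ 0.52 -0.02 -0.22] T [ 0.011 -0.015  0.041] gap 0.0856 j [-0.603  0.342  1.744 -0.01   1.063 -1.698]
```

View pics/side1c.png

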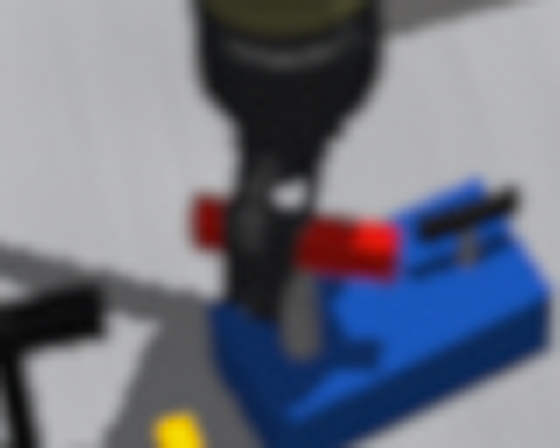

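View pics/top1c.png

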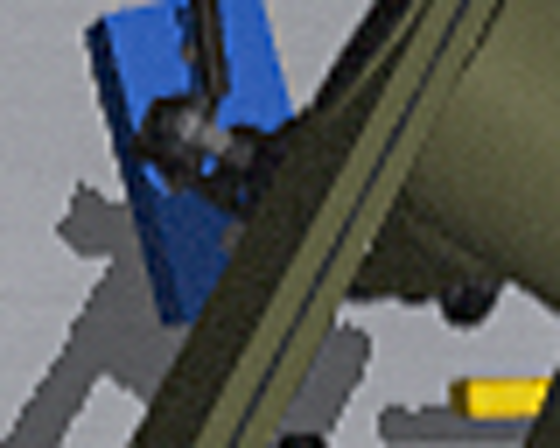

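arm_command --plan '[-3,-3.5,-6,-0.5,1,0,0,-5,0,1,0,0,0,0,1]'

```text
time_s: 2.6
position: [0.4524, -0.2706, 0.1224]
tcp_rot: [-0.001, 0.238, 0.971, -0.004]
ft_force: [-0.1, 0.4, 1.1]
finger_gap: 0.0851
```

```bash
python3 -c "
from h import *
st()"
```

```text
t 2.60 pos [ 452.41 -270.63  122.44] yaw_x 152.46 zax [-0.0039 -0.0079 -1.    ] F [-0.15  0.42  1.08] T [0.035 0.016 0.006] gap 0.0851 j [-0.613  0.35   1.754 -0.01   1.036 -1.698]
```

arm_command --plan '[0,0,0,0,1]'

```text
time_s: 2.7
position: [0.4525, -0.2709, 0.1228]
tcp_rot: [-0.001, 0.238, 0.971, -0.004]
ft_force: [0.6, 0.3, -0.4]
finger_gap: 0.0852
```

arm_command --plan '[0,0,0,0,1]'

```text
time_s: 2.8
position: [0.4527, -0.2711, 0.1232]
tcp_rot: [-0.0, 0.238, 0.971, -0.005]
ft_force: [-0.2, -0.5, -0.5]
finger_gap: 0.0857
```

arm_command --plan '[-2,2,-4,0,1]'

```text
time_s: 2.9
position: [0.4515, -0.2698, 0.1199]
tcp_rot: [0.001, 0.238, 0.971, -0.005]
ft_force: [-0.1, 0.4, 0.3]
finger_gap: 0.0853
```

arm_command --plan '[0,0,0,0,1]'

```text
time_s: 3.0
position: [0.4508, -0.2691, 0.1194]
tcp_rot: [0.0, 0.238, 0.971, -0.005]
ft_force: [-0.3, -0.5, -0.4]
finger_gap: 0.0859
```

```bash
python3 -c "
from h import *
st()"
```

```text
t 3.00 pos [ 450.77 -269.14  119.4 ] yaw_x 152.42 zax [-0.0018 -0.0093 -1.    ] F [-0.31 -0.52 -0.41] T [ 0.002  0.028 -0.067] gap 0.0859 j [-0.613  0.35   1.764 -0.01   1.024 -1.697]
```

arm_command --plan '[0,0.5,-0.5,0,0,0,0,0,0,0,0,0,0,0,0,0,0,0,0,0,0,0,0,0,0]'

```text
time_s: 3.5
position: [0.4509, -0.2683, 0.119]
tcp_rot: [0.0, 0.238, 0.971, -0.005]
ft_force: [-0.4, 1.6, 2.0]
finger_gap: 0.0149
```

arm_command --plan '[0,0,0,0,0,0,0,0,0,0]'

```text
time_s: 3.7
position: [0.4509, -0.2682, 0.119]
tcp_rot: [0.0, 0.238, 0.971, -0.005]
ft_force: [0.9, 0.5, -0.1]
finger_gap: 0.0153
```

```bash
python3 - <<'E'
from h import *
st()
for n in('side',):
    p,d=imaging.capture(n); cv2.imwrite(f'pics/{n}2.png',p)
    u,v=w2px(n,(.45,-.268,.137)); u,v=int(u)-40,int(v)-32
    cv2.imwrite(f'pics/{n}2c.png',cv2.resize(p[v:v+64,u:u+80],None,fx=7,fy=7,interpolation=cv2.INTER_CUBIC))
E
```

```text
t 3.70 pos [ 450.86 -268.19  119.02] yaw_x 152.44 zax [-0.0017 -0.0089 -1.    ] F [ 0.95  0.53 -0.06] T [ 0.025  0.011 -0.01 ] gap 0.0153 j [-0.611  0.35   1.765 -0.01   1.023 -1.696]
```

View pics/side2c.png

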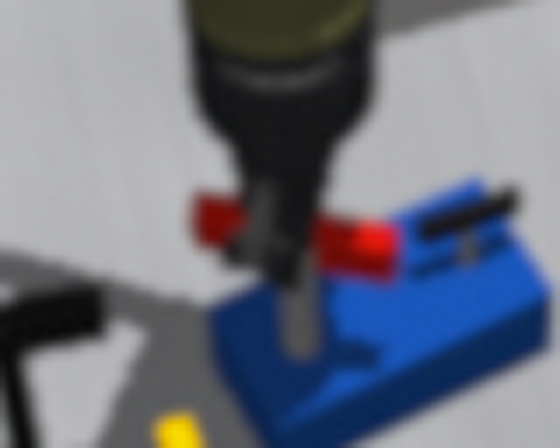

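arm_command --plan '[0,0,10,0,0,0,0,25,0,0,0,0,30,0,0,0,0,30,0,0,0,0,30,0,0,0,0,20,0,0,0,0,0,0,0]'

```text
time_s: 4.45
position: [0.4494, -0.2673, 0.2707]
tcp_rot: [-0.001, 0.238, 0.971, -0.004]
ft_force: [0.6, 0.3, -1.2]
finger_gap: 0.0155
```

```bash
python3 -c "
from h import *
st()"
```

```text
t 4.45 pos [ 449.4  -267.31  270.72] yaw_x 152.43 zax [-0.0031 -0.008  -1.    ] F [ 0.58  0.27 -1.19] T [-0.002  0.012  0.04 ] gap 0.0155 j [-0.611  0.204  1.55  -0.009  1.385 -1.699]
```

Lifted. Next I'll go above the screw, aiming for TCP (539,-47) at z 265.

arm_command --plan '[10,25,0,0,0,16,40,0,0,0,18,45,0,0,0,18,45,0,0,0,15,36,0,0,0,8,18,0,0,0,0,0,0,0,0,0,0,0,0,0]'

```text
time_s: 5.25
position: [0.5319, -0.051, 0.2634]
tcp_rot: [-0.005, 0.24, 0.971, -0.005]
ft_force: [-0.2, -0.2, -1.7]
finger_gap: 0.0153
```

```bash
python3 - <<'E'
from h import *
st()
for n in('side','top'):
    p,d=imaging.capture(n); cv2.imwrite(f'pics/{n}3.png',p)
    u,v=w2px(n,(.539,-.047,.16)); u,v=int(u)-40,int(v)-36
    cv2.imwrite(f'pics/{n}3c.png',cv2.resize(p[v:v+72,u:u+80],None,fx=8,fy=8,interpolation=cv2.INTER_CUBIC)); print(n,u,v)
E
```

```text
t 5.25 pos [531.86 -51.03 263.43] yaw_x 152.22 zax [-0.013  -0.008  -0.9999] F [-0.23 -0.21 -1.74] T [-0.009  0.007  0.012] gap 0.0153 j [-0.168  0.233  1.53  -0.01   1.39  -1.252]
side 218 154
top 221 160
```

View pics/side3c.png

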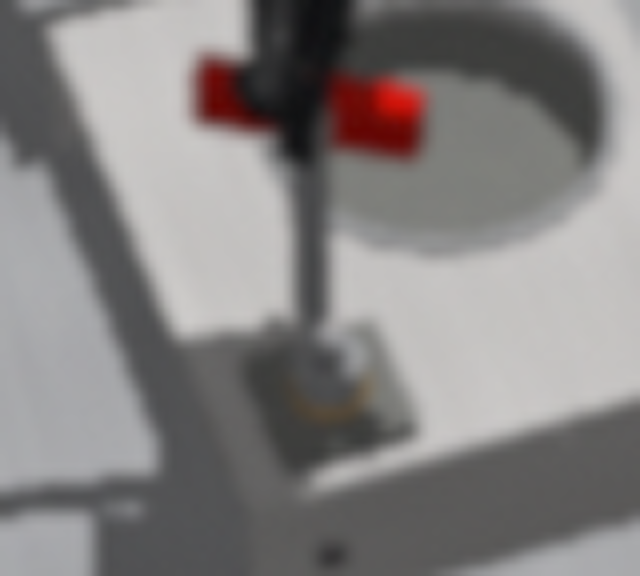

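View pics/top3c.png

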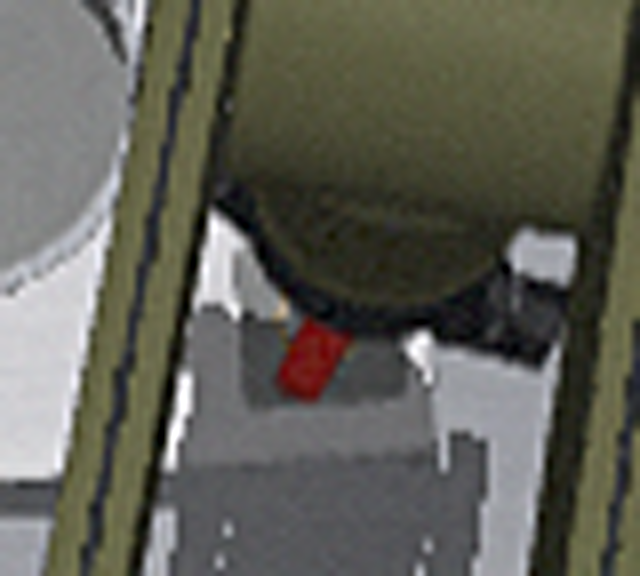

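```bash
python3 - <<'E'
from h import *
g=np.array([-.0017,-.0089,-1]);z=np.array([-.013,-.008,-1])
tip=np.array([.53186,-.05103,.26343-.109])+(z-g)*.109
u,v=w2px('side',tip); print(tip,'tip crop',(u-218+.5)*8,(v-154+.5)*8)
p=px2z('side',314/8-.5+218,322/8-.5+154,tip[2]); print('seen tip',p)
for z in (.122,):
  for n,q in(('top',(.5374,-.0461,z)),('side',(.5391,-.0479,z))):
    u,v=w2px('side',q);print(n,(u-218+.5)*8,(v-154+.5)*8)
im=cv2.imread('pics/side3.png');u,v=245,184
cv2.imwrite('pics/side3d.png',cv2.resize(im[v:v+28,u:u+28],None,fx=20,fy=20,interpolation=cv2.INTER_CUBIC))
im=cv2.imread('pics/side0.png')
cv2.imwrite('pics/side0d.png',cv2.resize(im[v:v+28,u:u+28],None,fx=20,fy=20,interpolation=cv2.INTER_CUBIC))
E
```

```text
[ 0.5306283 -0.0509319  0.15443  ] tip crop 309.7747277108174 316.27045099576867
seen tip [ 0.53154446 -0.05429342  0.15443   ]
top 324.624803633958 353.9315070960283
side 329.69002178065784 356.3642332663744
```

View pics/side3d.png

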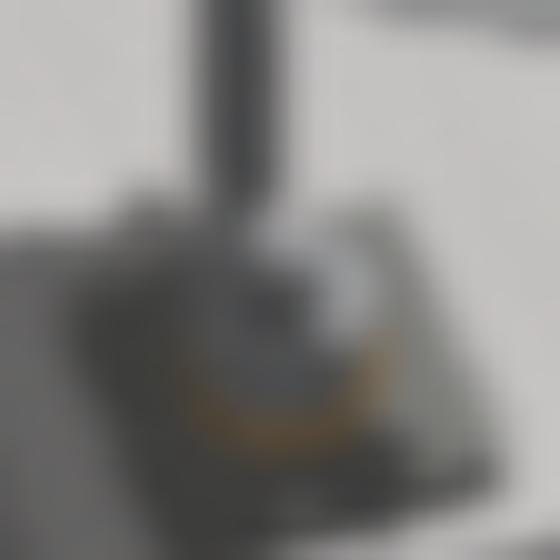

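View pics/side0d.png

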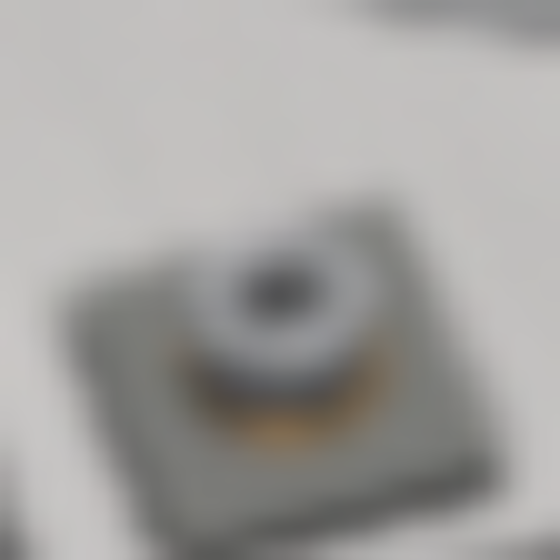

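```bash
python3 - <<'E'
from h import *
print(px2z('side',258.35,198.15,.122))
# better: fit head-top annulus in top image: brightness centroid of socket dark & head disc
t=cv2.imread('pics/top0.png').astype(float).mean(2); d=np.load('top0.npy')
c=t[190:210,252:272]; print(c.astype(int))
E
```

```text
[ 0.53783833 -0.04801405  0.122     ]
[[187 182 135 135 154 109 115 128 128 104 122 115 110 123 108 109 115 114
  110 196]
 [104 110 113 116 118 118 112 114 117 111 113 112 117 114 117 118 116 111
  133 203]
 [118 118 112 118 116 116 115 118 114 113 117 116 111 120 118 112 118 112
  129 206]
 [120 118 119 121 121 115 114 129 119 114 136 119 116 118 118 118 117 118
  105 196]
 [117 123 118 120 114 115 133 153 141 139 181 141 116 118 115 121 117 115
   95 203]
 [122 121 119 116 119 108 189 184 179 166 174 176 141 125 110 115 121 115
  105 205]
 [118 119 118 113 129 110 203 181 158 118 147 172 171 162 122 118 117 114
  119 197]
 [117 117 115 112 147 149 179  94  42  40  41 121 175 198 138 119 118 113
  120 203]
 [118 123 121 117 133 183 170  64  78  85  79  33 169 203 116 109 117 114
  106 187]
 [115 121 117 136 127 191 162  66  82  78  72  76 155 176 162 113 118 116
  116 148]
 [116 122 120 117  94 185 191 104  75  71  78  99 175 176 161 108 120 112
  119 139]
 [118 117 123 107  68 177 177 163  98 110 123 143 188 166 144 116 121 115
  116 109]
 [122 121 117 126  58  56 171 175 176 180 180 192 203 123 125 114 112 116
  118 114]
 [122 119 123 124 118  49  88 126 212 163 165 151  87  64 118 117 121 116
  114 122]
 [124 122 121 122 126  76  79  65  88  93  92 100  74 121 120 121 119 116
  111 120]
 [127 123 116 123 124 124 126  80  78  79  73 141 123 123 117 121 116 115
  116 102]
 [126 125 118 116 120 122 123 123 125 124 124 120 120 121 118 119 120 118
  118 109]
 [127 122 123 123 120 118 124 120 120 120 118 122 121 121 119 119 115 119
  117 114]
 [122 116 123 121 120 123 118 122 122 121 122 120 121 121 121 112 112 102
   97 113]
 [119 114 114 101 107  98 104 109 106 103 106  99  93 105 102  66 115 124
  114 156]]
```

arm_command --plan '[6,4,-5,0,0,0,0,-5,0,0,0,0,-5,0,0,0,0,0,0,0]'

```text
time_s: 5.75
position: [0.5371, -0.0511, 0.2469]
tcp_rot: [-0.006, 0.244, 0.97, -0.006]
ft_force: [0.1, 0.4, -1.9]
finger_gap: 0.0156
```

```bash
cat >> h.py <<'E'
def tip():
    o,M=st(); g=np.array([-.0017,-.0089,-1]); p=np.array(o['position'])*1000+(M[:,2]-g)*109-[0,0,109]
    print('tip',p.round(2))
E
python3 -c "
from h import *
tip()"
```

```text
t 5.75 pos [537.13 -51.09 246.93] yaw_x 151.80 zax [-0.0136 -0.0086 -0.9999] F [ 0.11  0.41 -1.9 ] T [-0.025 -0.024 -0.01 ] gap 0.0156 j [-0.166  0.252  1.546 -0.011  1.356 -1.242]
tip [535.83 -51.06 137.94]
```

arm_command --plan '[2,4,-3,0,0,0,2,-2,0,0,0,0,0,0,0,0,0,0,0,0]'

```text
time_s: 6.15
position: [0.5391, -0.0451, 0.2413]
tcp_rot: [-0.006, 0.244, 0.97, -0.006]
ft_force: [-0.0, -1.3, -2.0]
finger_gap: 0.015
```

```bash
python3 -c "
from h import *
tip()"
```

```text
t 6.15 pos [539.12 -45.11 241.33] yaw_x 151.75 zax [-0.0139 -0.0085 -0.9999] F [-0.01 -1.33 -2.03] T [0.009 0.01  0.064] gap 0.0150 j [-0.154  0.259  1.551 -0.011  1.344 -1.23 ]
tip [537.79 -45.07 132.34]
```

arm_command --plan '[0,-2,-2,0,0,0,0,0,0,0]'

```text
time_s: 6.35
position: [0.5393, -0.0472, 0.2395]
tcp_rot: [-0.005, 0.244, 0.97, -0.006]
ft_force: [-0.3, -0.1, -1.3]
finger_gap: 0.0152
```

```bash
python3 - <<'E'
from h import *
tip()
p,d=imaging.capture('side'); cv2.imwrite('pics/side4.png',p);u,v=240,176
cv2.imwrite('pics/side4d.png',cv2.resize(p[v:v+36,u:u+36],None,fx=16,fy=16,interpolation=cv2.INTER_CUBIC))
E
```

```text
t 6.35 pos [539.25 -47.15 239.49] yaw_x 151.78 zax [-0.0133 -0.0088 -0.9999] F [-0.28 -0.14 -1.32] T [-0.017  0.036  0.044] gap 0.0152 j [-0.158  0.26   1.554 -0.011  1.339 -1.233]
tip [537.98 -47.14 130.5 ]
```

View pics/side4d.png

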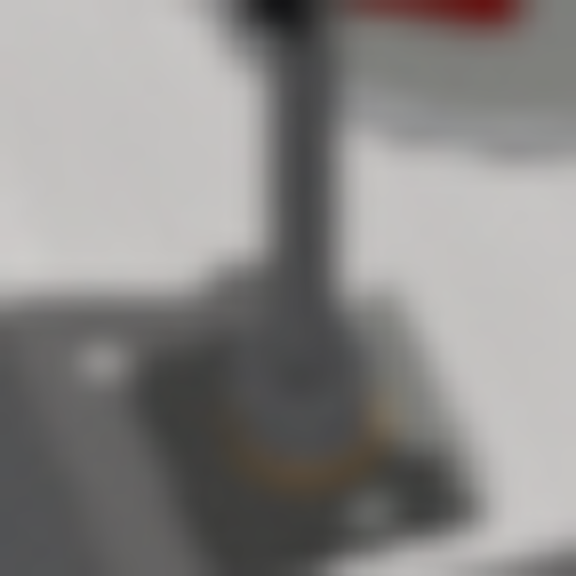

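arm_command --plan '[0,0,-3,0,0,0,0,-2,0,0,0,0,-1,0,0]'

```text
time_s: 6.7
position: [0.5396, -0.0472, 0.2335]
tcp_rot: [-0.005, 0.244, 0.97, -0.006]
ft_force: [0.1, 0.2, -1.7]
finger_gap: 0.0156
```

```bash
python3 -c "
from h import *
tip()"
```

```text
t 6.70 pos [539.58 -47.16 233.54] yaw_x 151.76 zax [-0.0122 -0.0087 -0.9999] F [ 0.07  0.19 -1.71] T [ 0.015 -0.023 -0.03 ] gap 0.0156 j [-0.158  0.265  1.563 -0.011  1.325 -1.233]
tip [538.43 -47.15 124.55]
```

arm_command --plan '[0,0,-1,0,0,0,0,-1,0,0]'

```text
time_s: 6.9
position: [0.5395, -0.0472, 0.2312]
tcp_rot: [-0.005, 0.244, 0.97, -0.006]
ft_force: [-0.4, 0.3, -1.6]
finger_gap: 0.015
```

```bash
python3 -c "
from h import *
tip()"
```

```text
t 6.90 pos [539.47 -47.18 231.23] yaw_x 151.76 zax [-0.0125 -0.0087 -0.9999] F [-0.4   0.31 -1.63] T [-0.028 -0.058  0.016] gap 0.0150 j [-0.158  0.266  1.567 -0.011  1.319 -1.233]
tip [538.29 -47.16 122.24]
```

arm_command --plan '[0,0,-1,0,0]'

```text
time_s: 7.0
position: [0.5395, -0.0472, 0.2301]
tcp_rot: [-0.005, 0.244, 0.97, -0.006]
ft_force: [-0.3, 0.1, -1.6]
finger_gap: 0.0153
```

arm_command --plan '[0,0,-1,0,0]'

```text
time_s: 7.1
position: [0.5395, -0.0472, 0.229]
tcp_rot: [-0.005, 0.244, 0.97, -0.006]
ft_force: [0.1, -0.2, -1.4]
finger_gap: 0.0154
```

arm_command --plan '[0,0,-0.7,0,0]'

```text
time_s: 7.2
position: [0.5396, -0.0471, 0.2283]
tcp_rot: [-0.005, 0.244, 0.97, -0.006]
ft_force: [-0.4, 0.4, -1.9]
finger_gap: 0.0152
```

```bash
python3 -c "
from h import *
tip()"
```

```text
t 7.20 pos [539.56 -47.09 228.3 ] yaw_x 151.76 zax [-0.0124 -0.0085 -0.9999] F [-0.38  0.4  -1.9 ] T [ 0.119 -0.037  0.003] gap 0.0152 j [-0.158  0.269  1.571 -0.011  1.313 -1.233]
tip [538.39 -47.05 119.32]
```

arm_command --plan '[0,0,-0.7,0,0]'

```text
time_s: 7.3
position: [0.5397, -0.047, 0.2278]
tcp_rot: [-0.005, 0.244, 0.97, -0.006]
ft_force: [-0.5, 0.7, 2.6]
finger_gap: 0.0153
```

arm_command --plan '[0,0,-0.7,0,0]'

```text
time_s: 7.4
position: [0.5398, -0.047, 0.2276]
tcp_rot: [-0.005, 0.244, 0.97, -0.006]
ft_force: [-1.1, 0.8, 3.6]
finger_gap: 0.0154
```

arm_command --plan '[0,0,-0.7,0,0]'

```text
time_s: 7.5
position: [0.5398, -0.047, 0.2276]
tcp_rot: [-0.004, 0.244, 0.97, -0.006]
ft_force: [-1.3, 1.3, 3.9]
finger_gap: 0.0151
```

```bash
python3 -c "
from h import *
tip()"
```

```text
t 7.50 pos [539.82 -47.04 227.59] yaw_x 151.76 zax [-0.0111 -0.0087 -0.9999] F [-1.26  1.27  3.95] T [0.063 0.443 0.02 ] gap 0.0151 j [-0.158  0.269  1.573 -0.011  1.31  -1.233]
tip [538.79 -47.01 118.6 ]
```

arm_command --plan '[0,0,-0.6,-3,0,0,0,-0.6,-3,0]'

```text
time_s: 7.7
position: [0.5402, -0.0469, 0.2277]
tcp_rot: [-0.004, 0.296, 0.955, -0.005]
ft_force: [-0.9, 1.1, 3.7]
finger_gap: 0.0153
```

```bash
python3 -c "
from h import *
tip()"
```

```text
t 7.70 pos [540.19 -46.89 227.67] yaw_x 145.59 zax [-0.0101 -0.0074 -0.9999] F [-0.89  1.1   3.66] T [0.182 0.181 0.034] gap 0.0153 j [-0.158  0.269  1.572 -0.009  1.309 -1.126]
tip [539.27 -46.73 118.68]
```

arm_command --plan '[0,0,-0.6,-3,0,0,0,-0.6,-3,0]'

```text
time_s: 7.9
position: [0.5405, -0.0466, 0.2277]
tcp_rot: [-0.003, 0.347, 0.938, -0.004]
ft_force: [-0.8, 0.3, 4.0]
finger_gap: 0.015
```

```bash
python3 -c "
from h import *
tip()"
```

```text
t 7.90 pos [540.54 -46.58 227.72] yaw_x 139.33 zax [-0.0091 -0.0059 -0.9999] F [-0.76  0.3   3.99] T [ 0.188  0.3   -0.002] gap 0.0150 j [-0.159  0.269  1.572 -0.008  1.308 -1.018]
tip [539.73 -46.26 118.73]
```

arm_command --plan '[-0.9,-0.5,-0.5,-3,0,-0.6,-0.3,-0.5,-3,0]'

```text
time_s: 8.1
position: [0.54, -0.0467, 0.2278]
tcp_rot: [-0.002, 0.398, 0.917, -0.003]
ft_force: [-0.7, 1.3, 3.0]
finger_gap: 0.0151
```

```bash
python3 -c "
from h import *
tip()"
```

```text
t 8.10 pos [540.01 -46.71 227.8 ] yaw_x 133.08 zax [-0.0066 -0.0038 -1.    ] F [-0.72  1.34  2.99] T [ 0.196  0.038 -0.01 ] gap 0.0151 j [-0.161  0.267  1.575 -0.005  1.306 -0.911]
tip [539.47 -46.15 118.81]
```

arm_command --plan '[-0.3,-0.2,-0.6,-3,0,-0.2,-0.2,-0.6,-3,0]'

```text
time_s: 8.3
position: [0.54, -0.0466, 0.2277]
tcp_rot: [-0.002, 0.448, 0.894, -0.002]
ft_force: [-2.1, 0.6, 3.3]
finger_gap: 0.0153
```

```bash
python3 -c "
from h import *
tip()"
```

```text
t 8.30 pos [540.01 -46.61 227.68] yaw_x 126.82 zax [-0.005  -0.0022 -1.    ] F [-2.06  0.6   3.31] T [0.284 0.275 0.002] gap 0.0153 j [-0.162  0.266  1.576 -0.003  1.304 -0.804]
tip [539.65 -45.88 118.68]
```

```bash
cat >> h.py <<'E'
Mg=None
def tip():
    o,M=st()
    z=np.array([-.0017,-.0089,-1]);z/=np.linalg.norm(z); a=np.radians(152.44); x=np.array([np.cos(a),np.sin(a),0]); x-=z*(x@z); x/=np.linalg.norm(x)
    Mg=np.c_[x,np.cross(z,x),z]; d=M@Mg.T@np.array([0,0,-109.])
    print('tip',(np.array(o['position'])*1000+d).round(2),'tilt(tip-down dir)',(d/109).round(4),'keyyaw %.1f'%(np.degrees(np.arctan2(M[1,0],M[0,0]))-180))
E
python3 -c "
from h import *
tip()"
```

```text
t 8.30 pos [540.01 -46.61 227.68] yaw_x 126.82 zax [-0.005  -0.0022 -1.    ] F [-2.06  0.6   3.31] T [0.284 0.275 0.002] gap 0.0153 j [-0.162  0.266  1.576 -0.003  1.304 -0.804]
tip [540.05 -46.06 118.68] tilt(tip-down dir) [ 4.0e-04  5.1e-03 -1.0e+00] keyyaw -53.2
```

arm_command --plan '[-1,-0.7,0.6,0,0,0,0,0,0,0]'

```text
time_s: 8.5
position: [0.5389, -0.0473, 0.2281]
tcp_rot: [-0.002, 0.447, 0.894, -0.002]
ft_force: [0.4, 0.6, -2.9]
finger_gap: 0.015
```

```bash
python3 -c "
from h import *
tip()"
```

```text
t 8.50 pos [538.92 -47.33 228.12] yaw_x 126.88 zax [-0.0047 -0.0023 -1.    ] F [ 0.42  0.63 -2.88] T [ 0.015 -0.015  0.038] gap 0.0150 j [-0.164  0.264  1.578 -0.003  1.304 -0.807]
tip [538.99 -46.78 119.12] tilt(tip-down dir) [ 6.e-04  5.e-03 -1.e+00] keyyaw -53.1
```

arm_command --plan '[0,0,-1,0,0,-0.2,0,-0.6,-3,0]'

```text
time_s: 8.7
position: [0.5393, -0.0473, 0.2275]
tcp_rot: [-0.001, 0.47, 0.883, -0.002]
ft_force: [-1.1, 1.7, 5.1]
finger_gap: 0.015
```

```bash
python3 -c "
from h import *
tip()"
```

```text
t 8.70 pos [539.27 -47.32 227.52] yaw_x 123.92 zax [-0.0032 -0.0021 -1.    ] F [-1.05  1.67  5.05] T [0.206 0.276 0.071] gap 0.0150 j [-0.164  0.265  1.579 -0.003  1.301 -0.755]
tip [539.55 -46.78 118.52] tilt(tip-down dir) [ 0.0026  0.0049 -1.    ] keyyaw -56.1
```

arm_command --plan '[-0.3,-0.2,-0.6,-3,0,-0.3,-0.2,-0.6,-3,0]'

```text
time_s: 8.9
position: [0.5394, -0.0472, 0.2276]
tcp_rot: [-0.0, 0.517, 0.856, -0.001]
ft_force: [-1.3, 1.5, 4.0]
finger_gap: 0.0153
```

```bash
python3 -c "
from h import *
tip()"
```

```text
t 8.90 pos [539.41 -47.21 227.63] yaw_x 117.76 zax [-1.1e-03 -8.0e-04 -1.0e+00] F [-1.34  1.53  4.02] T [ 0.354  0.305 -0.006] gap 0.0153 j [-1.650e-01  2.640e-01  1.580e+00 -1.000e-03  1.299e+00 -6.490e-01]
tip [539.99 -46.6  118.63] tilt(tip-down dir) [ 0.0054  0.0056 -1.    ] keyyaw -62.2
```

arm_command --plan '[-0.6,-0.3,0.5,-4,0,0,0,-0.8,-1,0,-0.2,-0.2,-0.6,-1,0]'

```text
time_s: 9.2
position: [0.5391, -0.0474, 0.2275]
tcp_rot: [0.0, 0.562, 0.827, 0.0]
ft_force: [-0.7, 1.9, 5.4]
finger_gap: 0.015
```

```bash
python3 -c "
from h import *
tip()"
```

```text
t 9.20 pos [539.05 -47.39 227.48] yaw_x 111.64 zax [ 3.e-04 -1.e-04 -1.e+00] F [-0.67  1.88  5.36] T [ 0.324  0.266 -0.001] gap 0.0150 j [-0.166  0.263  1.582 -0.     1.296 -0.543]
tip [539.87 -46.78 118.48] tilt(tip-down dir) [ 0.0074  0.0055 -1.    ] keyyaw -68.4
```

arm_command --plan '[-0.4,-0.2,0.5,-4,0,0,0,-0.8,-1,0,-0.2,-0.2,-0.6,-1,0]'

```text
time_s: 9.5
position: [0.539, -0.0474, 0.2274]
tcp_rot: [0.001, 0.604, 0.797, 0.001]
ft_force: [-1.7, 1.2, 6.0]
finger_gap: 0.0154
```

```bash
python3 -c "
from h import *
tip()"
```

```text
t 9.50 pos [538.96 -47.39 227.4 ] yaw_x 105.62 zax [ 1.9e-03  7.0e-04 -1.0e+00] F [-1.73  1.23  6.03] T [0.331 0.401 0.047] gap 0.0154 j [-1.660e-01  2.620e-01  1.584e+00  1.000e-03  1.294e+00 -4.390e-01]
tip [540.   -46.79 118.4 ] tilt(tip-down dir) [ 0.0095  0.0055 -0.9999] keyyaw -74.4
```

arm_command --plan '[-0.9,0.2,0.5,-4,0,0,0,-0.8,-1,0,-0.3,0.1,-0.6,-1,0]'

```text
time_s: 9.8
position: [0.5378, -0.047, 0.2262]
tcp_rot: [0.001, 0.645, 0.764, 0.001]
ft_force: [-0.5, 1.0, -1.2]
finger_gap: 0.0152
```

```bash
python3 -c "
from h import *
tip()"
```

```text
t 9.80 pos [537.8  -47.03 226.2 ] yaw_x 99.66 zax [ 2.e-03  6.e-04 -1.e+00] F [-0.55  0.98 -1.18] T [0.123 0.085 0.004] gap 0.0152 j [-1.660e-01  2.610e-01  1.588e+00  1.000e-03  1.291e+00 -3.350e-01]
tip [538.91 -46.53 117.21] tilt(tip-down dir) [ 0.0102  0.0046 -0.9999] keyyaw -80.3
```

arm_command --plan '[-0.5,0,0.5,-4,0,0,0,-0.8,-1,0,-0.2,0,-0.6,-1,0]'

```text
time_s: 10.1
position: [0.5374, -0.0467, 0.2236]
tcp_rot: [0.0, 0.684, 0.729, 0.001]
ft_force: [-0.3, 0.5, -1.0]
finger_gap: 0.0155
```

```bash
python3 -c "
from h import *
tip()"
```

```text
t 10.10 pos [537.37 -46.73 223.59] yaw_x 93.64 zax [ 0.0017  0.0011 -1.    ] F [-0.27  0.5  -0.97] T [ 0.221 -0.171  0.008] gap 0.0155 j [-1.660e-01  2.630e-01  1.592e+00  1.000e-03  1.285e+00 -2.300e-01]
tip [538.48 -46.26 114.59] tilt(tip-down dir) [ 0.0102  0.0043 -0.9999] keyyaw -86.4
```

It dropped in: the tip is about 7 mm deep with no force. I'll go straight down gently, without turning.

arm_command --plan '[0,0,-1,0,0,0,0,-1,0,0,0,0,-1,0,0]'

```text
time_s: 10.4
position: [0.5375, -0.0467, 0.2198]
tcp_rot: [0.0, 0.684, 0.73, 0.001]
ft_force: [-0.2, 1.0, -0.5]
finger_gap: 0.0151
```

arm_command --plan '[0,0,-1,0,0,0,0,-1,0,0]'

```text
time_s: 10.6
position: [0.5375, -0.0467, 0.2177]
tcp_rot: [0.0, 0.683, 0.73, 0.001]
ft_force: [-0.0, 1.7, -0.6]
finger_gap: 0.0154
```

```bash
python3 -c "
from h import *
tip()"
```

```text
t 10.60 pos [537.52 -46.7  217.66] yaw_x 93.80 zax [ 0.0013  0.0013 -1.    ] F [-0.05  1.74 -0.59] T [ 0.22  -0.117  0.023] gap 0.0154 j [-0.166  0.268  1.601  0.002  1.272 -0.233]
tip [538.59 -46.21 108.66] tilt(tip-down dir) [ 0.0098  0.0045 -0.9999] keyyaw -86.2
```

arm_command --plan '[0,0,-0.8,0,0]'

```text
time_s: 10.7
position: [0.5376, -0.0467, 0.2169]
tcp_rot: [0.0, 0.683, 0.73, 0.001]
ft_force: [0.0, 0.9, 4.8]
finger_gap: 0.015
```

arm_command --plan '[0,0,-0.8,0,0]'

```text
time_s: 10.8
position: [0.5377, -0.0467, 0.2169]
tcp_rot: [0.0, 0.683, 0.73, 0.001]
ft_force: [-1.8, 2.2, 8.0]
finger_gap: 0.0154
```

arm_command --plan '[0,0,-0.8,0,0]'

```text
time_s: 10.9
position: [0.5377, -0.0467, 0.2169]
tcp_rot: [0.001, 0.683, 0.73, 0.001]
ft_force: [-1.8, 1.1, 4.7]
finger_gap: 0.0151
```

```bash
python3 -c "
from h import *
tip()"
```

```text
t 10.90 pos [537.68 -46.74 216.94] yaw_x 93.82 zax [ 0.0025  0.0011 -1.    ] F [-1.76  1.06  4.71] T [0.272 0.335 0.009] gap 0.0151 j [-0.166  0.268  1.602  0.002  1.268 -0.233]
tip [538.88 -46.28 107.95] tilt(tip-down dir) [ 0.011   0.0042 -0.9999] keyyaw -86.2
```

arm_command --plan '[0,0,0,0,0,0,0,0,0,0,0,0,-0.3,-2,0]'

```text
time_s: 11.2
position: [0.5375, -0.0467, 0.217]
tcp_rot: [0.001, 0.696, 0.718, 0.001]
ft_force: [-0.9, 0.6, 3.0]
finger_gap: 0.0155
```

```bash
python3 -c "
from h import *
tip()"
```

```text
t 11.20 pos [537.49 -46.69 216.95] yaw_x 91.79 zax [ 0.0029  0.001  -1.    ] F [-0.87  0.58  3.05] T [0.239 0.14  0.129] gap 0.0155 j [-1.660e-01  2.680e-01  1.603e+00  1.000e-03  1.268e+00 -1.980e-01]
tip [538.74 -46.27 107.96] tilt(tip-down dir) [ 0.0115  0.0038 -0.9999] keyyaw -88.2
```

arm_command --plan '[0,0,-0.3,-2.5,0,0,0,-0.3,-2.5,0]'

```text
time_s: 11.4
position: [0.5374, -0.0466, 0.2169]
tcp_rot: [0.001, 0.728, 0.686, 0.001]
ft_force: [-0.3, 1.2, 2.8]
finger_gap: 0.0154
```

```bash
python3 -c "
from h import *
tip()"
```

```text
t 11.40 pos [537.43 -46.6  216.95] yaw_x 86.63 zax [ 3.1e-03  7.0e-04 -1.0e+00] F [-0.32  1.18  2.77] T [0.289 0.111 0.105] gap 0.0154 j [-1.660e-01  2.680e-01  1.603e+00  1.000e-03  1.268e+00 -1.070e-01]
tip [538.73 -46.3  107.96] tilt(tip-down dir) [ 0.0119  0.0028 -0.9999] keyyaw -93.4
```

arm_command --plan '[0,0,-0.3,-2.5,0,0,0,-0.3,-2.5,0]'

```text
time_s: 11.6
position: [0.5374, -0.0465, 0.2169]
tcp_rot: [0.001, 0.758, 0.652, 0.001]
ft_force: [-1.3, 0.9, 2.3]
finger_gap: 0.0152
```

```bash
python3 -c "
from h import *
tip()"
```

```text
t 11.60 pos [537.37 -46.49 216.94] yaw_x 81.45 zax [ 3.3e-03  4.0e-04 -1.0e+00] F [-1.33  0.9   2.3 ] T [0.264 0.151 0.034] gap 0.0152 j [-1.650e-01  2.670e-01  1.604e+00  1.000e-03  1.267e+00 -1.600e-02]
tip [538.7  -46.3  107.95] tilt(tip-down dir) [ 0.0123  0.0017 -0.9999] keyyaw -98.5
```

arm_command --plan '[0,0,-0.3,-2.5,0,0,0,-0.3,-2.5,0,0,0,-0.3,-2.5,0,0,0,-0.3,-2.5,0]'

```text
time_s: 12.0
position: [0.5373, -0.0463, 0.217]
tcp_rot: [0.001, 0.814, 0.581, 0.001]
ft_force: [-1.2, 1.5, 2.4]
finger_gap: 0.0153
```

```bash
python3 -c "
from h import *
tip()"
```

```text
t 12.00 pos [537.28 -46.33 216.96] yaw_x 71.10 zax [ 3.8e-03 -3.0e-04 -1.0e+00] F [-1.19  1.46  2.4 ] T [0.282 0.171 0.086] gap 0.0153 j [-0.165  0.267  1.604  0.     1.266  0.165]
tip [538.69 -46.4  107.96] tilt(tip-down dir) [ 1.290e-02 -7.000e-04 -9.999e-01] keyyaw -108.9
```

arm_command --plan '[0,0,-0.3,-2.5,0,0,0,-0.3,-2.5,0,0,0,-0.3,-2.5,0,0,0,-0.3,-2.5,0]'

```text
time_s: 12.4
position: [0.5372, -0.0462, 0.217]
tcp_rot: [0.002, 0.863, 0.506, 0.002]
ft_force: [-0.7, 1.2, 3.1]
finger_gap: 0.0149
```

```bash
python3 -c "
from h import *
tip()"
```

```text
t 12.40 pos [537.24 -46.16 216.98] yaw_x 60.76 zax [ 0.0043 -0.0011 -1.    ] F [-0.65  1.17  3.1 ] T [0.253 0.202 0.115] gap 0.0149 j [-0.164  0.267  1.605 -0.     1.266  0.347]
tip [538.67 -46.49 107.99] tilt(tip-down dir) [ 0.0131 -0.0031 -0.9999] keyyaw -119.2
```

Now slower steps near the stop.

arm_command --plan '[0,0,-0.3,-1.2,0,0,0,-0.3,-1.2,0,0,0,-0.3,-1.2,0,0,0,-0.3,-1.2,0]'

```text
time_s: 12.8
position: [0.5373, -0.0461, 0.2169]
tcp_rot: [0.002, 0.884, 0.467, 0.002]
ft_force: [-0.7, 1.8, 4.9]
finger_gap: 0.0157
```

```bash
python3 -c "
from h import *
tip()"
```

```text
t 12.80 pos [537.28 -46.07 216.93] yaw_x 55.72 zax [ 0.0049 -0.0016 -1.    ] F [-0.68  1.81  4.87] T [0.362 0.277 0.119] gap 0.0157 j [-1.630e-01  2.660e-01  1.605e+00 -1.000e-03  1.265e+00  4.350e-01]
tip [538.75 -46.54 107.94] tilt(tip-down dir) [ 0.0135 -0.0043 -0.9999] keyyaw -124.3
```

arm_command --plan '[0,0,-0.3,-1.2,0,0,0,-0.3,-1.2,0,0,0,-0.3,-1.2,0]'

```text
time_s: 13.1
position: [0.5373, -0.046, 0.2169]
tcp_rot: [0.002, 0.899, 0.437, 0.002]
ft_force: [-2.1, 1.3, 5.5]
finger_gap: 0.0153
```

```bash
python3 -c "
from h import *
tip()"
```

```text
t 13.10 pos [537.25 -46.01 216.91] yaw_x 51.85 zax [ 0.0053 -0.0019 -1.    ] F [-2.07  1.31  5.46] T [0.314 0.368 0.125] gap 0.0153 j [-1.630e-01  2.660e-01  1.606e+00 -1.000e-03  1.264e+00  5.030e-01]
tip [538.75 -46.58 107.92] tilt(tip-down dir) [ 0.0137 -0.0052 -0.9999] keyyaw -128.2
```

arm_command --plan '[0,0,-0.3,-1.2,0,0,0,-0.3,-1.2,0,0,0,-0.3,-1.2,0]'

```text
time_s: 13.4
position: [0.5372, -0.0459, 0.2169]
tcp_rot: [0.002, 0.914, 0.407, 0.002]
ft_force: [-0.8, 0.2, 5.2]
finger_gap: 0.0151
```

```bash
python3 -c "
from h import *
tip()"
```

```text
t 13.40 pos [537.25 -45.93 216.95] yaw_x 47.98 zax [ 0.0058 -0.0023 -1.    ] F [-0.84  0.25  5.15] T [0.319 0.421 0.098] gap 0.0151 j [-1.630e-01  2.660e-01  1.606e+00 -1.000e-03  1.264e+00  5.710e-01]
tip [538.77 -46.6  107.96] tilt(tip-down dir) [ 0.014  -0.0061 -0.9999] keyyaw -132.0
```

arm_command --plan '[0,0,-0.2,-1.2,0,0,0,-0.2,-1.2,0]'

```text
time_s: 13.6
position: [0.5372, -0.0459, 0.2169]
tcp_rot: [0.002, 0.923, 0.386, 0.002]
ft_force: [-1.4, 0.8, 5.1]
finger_gap: 0.0154
```

```bash
python3 -c "
from h import *
tip()"
```

```text
t 13.60 pos [537.21 -45.9  216.9 ] yaw_x 45.40 zax [ 0.0059 -0.0025 -1.    ] F [-1.39  0.82  5.08] T [0.304 0.318 0.226] gap 0.0154 j [-0.163  0.266  1.606 -0.002  1.263  0.616]
tip [538.72 -46.64 107.91] tilt(tip-down dir) [ 0.0139 -0.0068 -0.9999] keyyaw -134.6
```

arm_command --plan '[0,0,-0.2,-1.2,0,0,0,-0.2,-1.2,0]'

```text
time_s: 13.8
position: [0.5372, -0.0458, 0.2169]
tcp_rot: [0.002, 0.931, 0.365, 0.002]
ft_force: [-0.4, 0.4, 6.5]
finger_gap: 0.0153
```

```bash
python3 -c "
from h import *
tip()"
```

```text
t 13.80 pos [537.24 -45.81 216.93] yaw_x 42.83 zax [ 0.0061 -0.0028 -1.    ] F [-0.44  0.43  6.53] T [0.288 0.391 0.2  ] gap 0.0153 j [-0.162  0.266  1.606 -0.002  1.263  0.662]
tip [538.75 -46.62 107.94] tilt(tip-down dir) [ 0.0139 -0.0074 -0.9999] keyyaw -137.2
```

arm_command --plan '[0,0,-0.2,-1.2,0,0,0,-0.2,-1.2,0]'

```text
time_s: 14.0
position: [0.5372, -0.0458, 0.2169]
tcp_rot: [0.003, 0.939, 0.344, 0.002]
ft_force: [-1.0, 0.7, 4.5]
finger_gap: 0.0151
```

```bash
python3 -c "
from h import *
tip()"
```

```text
t 14.00 pos [537.24 -45.76 216.91] yaw_x 40.28 zax [ 0.0062 -0.0032 -1.    ] F [-0.97  0.74  4.46] T [0.359 0.384 0.283] gap 0.0151 j [-0.162  0.266  1.607 -0.002  1.263  0.707]
tip [538.74 -46.65 107.92] tilt(tip-down dir) [ 0.0138 -0.0081 -0.9999] keyyaw -139.7
```

arm_command --plan '[0,0,-0.2,0,0]'

```text
time_s: 14.1
position: [0.5372, -0.0457, 0.2169]
tcp_rot: [0.003, 0.939, 0.344, 0.002]
ft_force: [-1.8, 1.6, 5.3]
finger_gap: 0.0152
```

```bash
python3 - <<'E'
from h import *
tip()
for n in('side','top'):
    p,d=imaging.capture(n); cv2.imwrite(f'pics/{n}5.png',p)
    u,v=w2px(n,(.5385,-.0465,.225)); u,v=int(u)-40,int(v)-32
    cv2.imwrite(f'pics/{n}5c.png',cv2.resize(p[v:v+64,u:u+80],None,fx=8,fy=8,interpolation=cv2.INTER_CUBIC)); print(n,u,v)
tip()
E
```

```text
t 14.10 pos [537.23 -45.74 216.92] yaw_x 40.23 zax [ 0.0063 -0.0033 -1.    ] F [-1.83  1.62  5.3 ] T [0.304 0.388 0.275] gap 0.0152 j [-0.162  0.266  1.607 -0.002  1.263  0.708]
tip [538.75 -46.64 107.94] tilt(tip-down dir) [ 0.0139 -0.0083 -0.9999] keyyaw -139.8
side 217 145
top 222 161
t 14.20 pos [537.2  -45.76 216.92] yaw_x 40.25 zax [ 0.0063 -0.0033 -1.    ] F [-1.29  0.63  6.39] T [0.323 0.388 0.228] gap 0.0151 j [-0.162  0.266  1.607 -0.002  1.263  0.707]
tip [538.72 -46.66 107.94] tilt(tip-down dir) [ 0.0139 -0.0083 -0.9999] keyyaw -139.7
```

View pics/side5c.png

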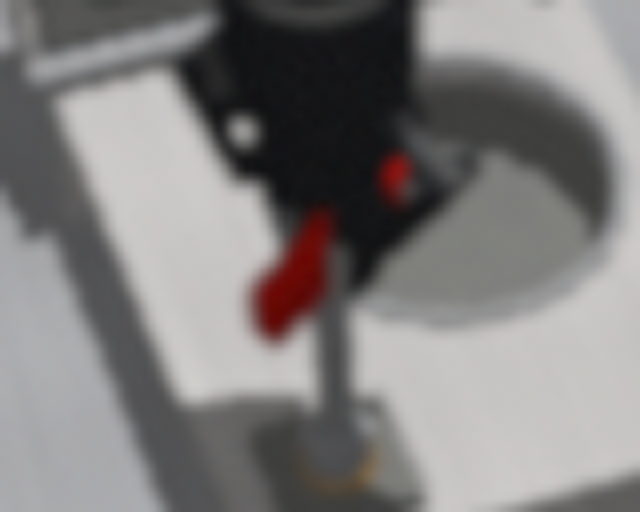

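View pics/top5c.png

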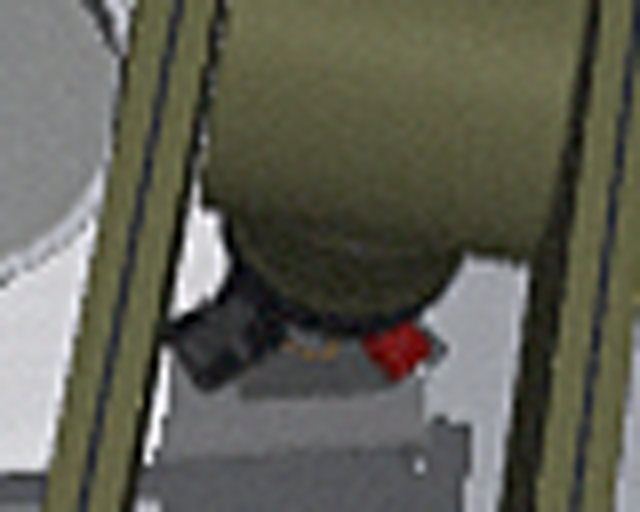

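arm_command --plan '[0,0,-0.2,-1,0]'

```text
time_s: 14.3
position: [0.5372, -0.0457, 0.2169]
tcp_rot: [0.003, 0.942, 0.336, 0.002]
ft_force: [-0.6, 1.0, 6.0]
finger_gap: 0.0155
```

```bash
python3 -c "
from h import *
tip()"
```

```text
t 14.30 pos [537.22 -45.72 216.92] yaw_x 39.21 zax [ 0.0064 -0.0035 -1.    ] F [-0.59  0.98  5.97] T [0.316 0.401 0.363] gap 0.0155 j [-0.162  0.265  1.607 -0.003  1.263  0.726]
tip [538.74 -46.65 107.94] tilt(tip-down dir) [ 0.0139 -0.0085 -0.9999] keyyaw -140.8
```

arm_command --plan '[0,0,-0.2,-1,0]'

```text
time_s: 14.4
position: [0.5372, -0.0457, 0.2169]
tcp_rot: [0.003, 0.945, 0.327, 0.002]
ft_force: [-0.8, 1.1, 5.2]
finger_gap: 0.015
```

```bash
python3 -c "
from h import *
tip()"
```

```text
t 14.40 pos [537.23 -45.7  216.91] yaw_x 38.15 zax [ 0.0064 -0.0037 -1.    ] F [-0.81  1.1   5.22] T [0.32  0.401 0.327] gap 0.0150 j [-0.161  0.265  1.607 -0.003  1.262  0.744]
tip [538.74 -46.67 107.93] tilt(tip-down dir) [ 0.0139 -0.0089 -0.9999] keyyaw -141.9
```

Torque has risen steadily from 0.1 to about 0.34 N m, so the screw is against its stop. I'll stop there, relieve the twist and lift out.

arm_command --plan '[0,0,0,0,0,0,0,0.3,2,0,0,0,0.3,2,0]'

```text
time_s: 14.7
position: [0.5371, -0.0457, 0.2169]
tcp_rot: [0.003, 0.933, 0.359, 0.002]
ft_force: [-1.0, 1.1, 3.0]
finger_gap: 0.0156
```

```bash
python3 -c "
from h import *
tip()"
```

```text
t 14.70 pos [537.07 -45.75 216.93] yaw_x 42.14 zax [ 0.0062 -0.0033 -1.    ] F [-0.99  1.12  2.96] T [ 0.273  0.142 -0.119] gap 0.0156 j [-0.162  0.265  1.607 -0.002  1.263  0.674]
tip [538.59 -46.62 107.94] tilt(tip-down dir) [ 0.0139 -0.008  -0.9999] keyyaw -137.9
```

arm_command --plan '[0,0,0,2,0,0,0,0,1,0]'

```text
time_s: 14.9
position: [0.5371, -0.0458, 0.2169]
tcp_rot: [0.003, 0.923, 0.384, 0.002]
ft_force: [-0.4, 0.6, 4.6]
finger_gap: 0.0151
```

```bash
python3 -c "
from h import *
tip()"
```

```text
t 14.90 pos [537.14 -45.84 216.94] yaw_x 45.16 zax [ 0.0064 -0.0028 -1.    ] F [-0.43  0.6   4.55] T [ 0.31   0.289 -0.123] gap 0.0151 j [-0.162  0.265  1.607 -0.002  1.263  0.621]
tip [538.71 -46.61 107.96] tilt(tip-down dir) [ 0.0144 -0.0071 -0.9999] keyyaw -134.8
```

arm_command --plan '[0,0,0,0,0]'

```text
time_s: 15.0
position: [0.5371, -0.0459, 0.2169]
tcp_rot: [0.002, 0.923, 0.384, 0.002]
ft_force: [-0.8, 0.4, 5.2]
finger_gap: 0.0154
```

```bash
python3 -c "
from h import *
tip()"
```

```text
t 15.00 pos [537.14 -45.87 216.94] yaw_x 45.13 zax [ 0.0064 -0.0028 -1.    ] F [-0.77  0.39  5.2 ] T [ 0.267  0.289 -0.063] gap 0.0154 j [-0.162  0.265  1.607 -0.002  1.263  0.621]
tip [538.7  -46.64 107.96] tilt(tip-down dir) [ 0.0144 -0.007  -0.9999] keyyaw -134.9
```

arm_command --plan '[0,0,-0.1,-1.5,0]'

```text
time_s: 15.1
position: [0.5372, -0.0458, 0.2169]
tcp_rot: [0.003, 0.929, 0.371, 0.002]
ft_force: [-1.0, 1.2, 5.1]
finger_gap: 0.015
```

```bash
python3 -c "
from h import *
tip()"
```

```text
t 15.10 pos [537.18 -45.85 216.92] yaw_x 43.53 zax [ 0.0065 -0.0029 -1.    ] F [-1.    1.24  5.14] T [0.365 0.348 0.146] gap 0.0150 j [-0.162  0.265  1.607 -0.002  1.263  0.649]
tip [538.74 -46.65 107.94] tilt(tip-down dir) [ 0.0143 -0.0074 -0.9999] keyyaw -136.5
```

arm_command --plan '[0,0,-0.1,-1.5,0]'

```text
time_s: 15.2
position: [0.5372, -0.0458, 0.2169]
tcp_rot: [0.003, 0.934, 0.357, 0.002]
ft_force: [-0.6, 1.1, 5.3]
finger_gap: 0.0152
```

```bash
python3 -c "
from h import *
tip()"
```

```text
t 15.20 pos [537.18 -45.79 216.94] yaw_x 41.89 zax [ 0.0064 -0.003  -1.    ] F [-0.63  1.1   5.34] T [0.35  0.331 0.133] gap 0.0152 j [-0.162  0.265  1.607 -0.002  1.263  0.678]
tip [538.73 -46.63 107.95] tilt(tip-down dir) [ 0.0142 -0.0077 -0.9999] keyyaw -138.1
```

arm_command --plan '[0,0,-0.1,-1.5,0]'

```text
time_s: 15.3
position: [0.5372, -0.0458, 0.2169]
tcp_rot: [0.003, 0.939, 0.344, 0.002]
ft_force: [-1.0, 1.6, 5.7]
finger_gap: 0.015
```

```bash
python3 -c "
from h import *
tip()"
```

```text
t 15.30 pos [537.19 -45.78 216.92] yaw_x 40.25 zax [ 0.0064 -0.0032 -1.    ] F [-0.99  1.58  5.75] T [0.332 0.33  0.033] gap 0.0150 j [-0.162  0.265  1.607 -0.002  1.263  0.707]
tip [538.72 -46.67 107.93] tilt(tip-down dir) [ 0.014  -0.0081 -0.9999] keyyaw -139.7
```

arm_command --plan '[0,0,0.1,-1.2,0]'

```text
time_s: 15.4
position: [0.5371, -0.0457, 0.2169]
tcp_rot: [0.003, 0.943, 0.333, 0.002]
ft_force: [-0.8, 1.0, 3.1]
finger_gap: 0.0155
```

```bash
python3 -c "
from h import *
tip()"
```

```text
t 15.40 pos [537.13 -45.73 216.95] yaw_x 38.93 zax [ 0.0063 -0.0034 -1.    ] F [-0.82  1.04  3.08] T [0.263 0.184 0.203] gap 0.0155 j [-0.162  0.265  1.607 -0.002  1.263  0.73 ]
tip [538.63 -46.66 107.96] tilt(tip-down dir) [ 0.0138 -0.0085 -0.9999] keyyaw -141.1
```

arm_command --plan '[0,0,0.1,-1.2,0]'

```text
time_s: 15.5
position: [0.5372, -0.0457, 0.2169]
tcp_rot: [0.003, 0.947, 0.323, 0.002]
ft_force: [-0.6, 0.9, 4.1]
finger_gap: 0.0153
```

```bash
python3 -c "
from h import *
tip()"
```

```text
t 15.50 pos [537.15 -45.71 216.93] yaw_x 37.64 zax [ 0.0061 -0.0035 -1.    ] F [-0.64  0.86  4.14] T [0.268 0.219 0.365] gap 0.0153 j [-0.162  0.265  1.607 -0.003  1.263  0.753]
tip [538.63 -46.67 107.94] tilt(tip-down dir) [ 0.0135 -0.0088 -0.9999] keyyaw -142.4
```

arm_command --plan '[0,0,0.1,-1,0]'

```text
time_s: 15.6
position: [0.5372, -0.0457, 0.2169]
tcp_rot: [0.003, 0.95, 0.314, 0.002]
ft_force: [-0.5, 0.4, 3.0]
finger_gap: 0.015
```

```bash
python3 -c "
from h import *
tip()"
```

```text
t 15.60 pos [537.17 -45.67 216.94] yaw_x 36.57 zax [ 0.0061 -0.0037 -1.    ] F [-0.47  0.4   3.02] T [0.289 0.209 0.356] gap 0.0150 j [-0.161  0.266  1.607 -0.003  1.263  0.772]
tip [538.63 -46.67 107.96] tilt(tip-down dir) [ 0.0133 -0.0091 -0.9999] keyyaw -143.4
```

At the stop again (about 0.36 N m). I'll relieve it by a hair and lift straight out.

arm_command --plan '[0,0,0.3,1.5,0,0,0,1,0.3,0]'

```text
time_s: 15.8
position: [0.5369, -0.0457, 0.217]
tcp_rot: [0.002, 0.944, 0.329, 0.002]
ft_force: [0.7, -0.2, -5.6]
finger_gap: 0.015
```

```bash
python3 -c "
from h import *
tip()"
```

```text
t 15.80 pos [536.9  -45.71 217.04] yaw_x 38.42 zax [ 0.005  -0.0034 -1.    ] F [ 0.66 -0.18 -5.61] T [ 0.177 -0.325 -0.058] gap 0.0150 j [-0.162  0.266  1.606 -0.003  1.264  0.739]
tip [538.26 -46.65 108.05] tilt(tip-down dir) [ 0.0125 -0.0086 -0.9999] keyyaw -141.6
```

arm_command --plan '[0,0,2,0,0,0,0,2,0,0]'

```text
time_s: 16.0
position: [0.5365, -0.0458, 0.2172]
tcp_rot: [0.002, 0.944, 0.329, 0.0]
ft_force: [4.6, -0.4, -17.0]
finger_gap: 0.0149
```

```bash
python3 -c "
from h import *
tip()"
```

```text
t 16.00 pos [536.54 -45.79 217.17] yaw_x 38.41 zax [ 0.0021 -0.0029 -1.    ] F [  4.58  -0.42 -17.02] T [-0.041 -1.278 -0.006] gap 0.0149 j [-0.162  0.267  1.604 -0.003  1.268  0.739]
tip [537.58 -46.67 108.18] tilt(tip-down dir) [ 0.0095 -0.0081 -0.9999] keyyaw -141.6
```

The key is wedged (17 N of pull and it barely moves). I'll unwedge it while it is still deep, with small counter-turns under a light pull.

arm_command --plan '[0.5,0,1,1.5,0]'

```text
time_s: 16.1
position: [0.537, -0.0458, 0.2171]
tcp_rot: [0.001, 0.94, 0.342, 0.0]
ft_force: [2.0, 0.3, -8.7]
finger_gap: 0.0155
```

```bash
python3 -c "
from h import *
tip()"
```

```text
t 16.10 pos [537.04 -45.79 217.06] yaw_x 39.96 zax [ 0.001  -0.0025 -1.    ] F [ 2.    0.28 -8.69] T [ 0.138 -0.579 -0.079] gap 0.0155 j [-0.162  0.268  1.603 -0.002  1.27   0.712]
tip [537.97 -46.6  108.07] tilt(tip-down dir) [ 0.0086 -0.0075 -0.9999] keyyaw -140.0
```

arm_command --plan '[0.5,0,1,1.5,0]'

```text
time_s: 16.2
position: [0.5372, -0.0458, 0.2171]
tcp_rot: [0.001, 0.935, 0.355, -0.001]
ft_force: [1.9, 0.1, -13.6]
finger_gap: 0.0151
```

```bash
python3 -c "
from h import *
tip()"
```

```text
t 16.20 pos [537.15 -45.83 217.14] yaw_x 41.58 zax [-8.0e-04 -2.3e-03 -1.0e+00] F [  1.92   0.07 -13.59] T [ 0.079 -0.737 -0.157] gap 0.0151 j [-0.162  0.269  1.601 -0.002  1.272  0.684]
tip [537.91 -46.6  108.15] tilt(tip-down dir) [ 0.0069 -0.007  -1.    ] keyyaw -138.4
```

arm_command --plan '[1.2,0,1.2,0,0]'

```text
time_s: 16.3
position: [0.5375, -0.0458, 0.2172]
tcp_rot: [0.0, 0.935, 0.355, -0.002]
ft_force: [1.6, 0.2, -18.0]
finger_gap: 0.0156
```

```bash
python3 -c "
from h import *
tip()"
```

```text
t 16.30 pos [537.48 -45.82 217.21] yaw_x 41.64 zax [-0.0035 -0.0021 -1.    ] F [  1.62   0.21 -18.  ] T [-0.021 -0.715 -0.141] gap 0.0156 j [-0.162  0.271  1.598 -0.003  1.276  0.683]
tip [537.94 -46.56 108.21] tilt(tip-down dir) [ 0.0043 -0.0068 -1.    ] keyyaw -138.4
```

arm_command --plan '[0,1.2,1.2,0,0]'

```text
time_s: 16.4
position: [0.5372, -0.0453, 0.2172]
tcp_rot: [0.001, 0.935, 0.355, -0.003]
ft_force: [5.2, -3.1, -20.9]
finger_gap: 0.0155
```

```bash
python3 -c "
from h import *
tip()"
```

```text
t 16.40 pos [537.18 -45.27 217.24] yaw_x 41.65 zax [-0.0051 -0.0032 -1.    ] F [  5.18  -3.12 -20.91] T [-0.762 -1.33  -0.097] gap 0.0155 j [-0.16   0.271  1.598 -0.004  1.277  0.685]
tip [537.47 -46.14 108.25] tilt(tip-down dir) [ 0.0027 -0.008  -1.    ] keyyaw -138.4
```

arm_command --plan '[0,-1.5,1.2,0,0]'

```text
time_s: 16.5
position: [0.537, -0.0464, 0.2173]
tcp_rot: [0.0, 0.935, 0.356, -0.003]
ft_force: [5.0, 1.8, -22.2]
finger_gap: 0.0152
```

```bash
python3 -c "
from h import *
tip()"
```

```text
t 16.50 pos [536.98 -46.42 217.29] yaw_x 41.65 zax [-0.0062 -0.0026 -1.    ] F [  4.96   1.84 -22.23] T [ 0.466 -1.374 -0.048] gap 0.0152 j [-0.162  0.271  1.597 -0.004  1.279  0.683]
tip [537.14 -47.22 108.29] tilt(tip-down dir) [ 0.0015 -0.0073 -1.    ] keyyaw -138.3
```

arm_command --plan '[0.8,0,2.5,1,0]'

```text
time_s: 16.6
position: [0.537, -0.0461, 0.2177]
tcp_rot: [-0.001, 0.931, 0.364, -0.004]
ft_force: [5.9, -1.2, -29.4]
finger_gap: 0.0151
```

```bash
python3 -c "
from h import *
tip()"
```

```text
t 16.60 pos [537.03 -46.14 217.73] yaw_x 42.68 zax [-0.0088 -0.0016 -1.    ] F [  5.87  -1.25 -29.43] T [-0.086 -1.584 -0.017] gap 0.0151 j [-0.162  0.272  1.594 -0.003  1.283  0.665]
tip [536.91 -46.82 108.74] tilt(tip-down dir) [-0.001  -0.0062 -1.    ] keyyaw -137.3
```

arm_command --plan '[0.8,0,1.5,0.5,0]'

```text
time_s: 16.7
position: [0.5375, -0.0461, 0.218]
tcp_rot: [-0.001, 0.93, 0.368, -0.005]
ft_force: [4.7, -0.8, -21.4]
finger_gap: 0.0149
```

```bash
python3 -c "
from h import *
tip()"
```

```text
t 16.70 pos [537.49 -46.12 217.99] yaw_x 43.24 zax [-0.0104 -0.0015 -0.9999] F [  4.72  -0.83 -21.36] T [-2.810e-01 -1.239e+00  1.000e-03] gap 0.0149 j [-0.162  0.274  1.592 -0.003  1.286  0.655]
tip [537.22 -46.78 108.99] tilt(tip-down dir) [-0.0025 -0.006  -1.    ] keyyaw -136.8
```

arm_command --plan '[0.8,0,1.5,0.5,0]'

```text
time_s: 16.8
position: [0.5377, -0.0461, 0.2182]
tcp_rot: [-0.002, 0.928, 0.373, -0.006]
ft_force: [4.2, -0.5, -25.6]
finger_gap: 0.0146
```

```bash
python3 -c "
from h import *
tip()"
```

```text
t 16.80 pos [537.69 -46.13 218.15] yaw_x 43.77 zax [-0.0126 -0.0014 -0.9999] F [  4.16  -0.53 -25.63] T [-0.157 -1.324 -0.055] gap 0.0146 j [-0.162  0.275  1.59  -0.004  1.289  0.646]
tip [537.17 -46.76 109.15] tilt(tip-down dir) [-0.0047 -0.0058 -1.    ] keyyaw -136.2
```

arm_command --plan '[1,0.3,2.2,1,0]'

```text
time_s: 16.9
position: [0.538, -0.046, 0.2189]
tcp_rot: [-0.002, 0.924, 0.381, -0.007]
ft_force: [4.4, -1.8, -24.1]
finger_gap: 0.0153
```

```bash
python3 -c "
from h import *
tip()"
```

```text
t 16.90 pos [537.97 -46.03 218.94] yaw_x 44.83 zax [-0.0151 -0.0017 -0.9999] F [  4.43  -1.76 -24.12] T [-0.304 -1.274  0.023] gap 0.0153 j [-0.161  0.276  1.586 -0.004  1.294  0.629]
tip [537.19 -46.68 109.95] tilt(tip-down dir) [-0.0071 -0.006  -1.    ] keyyaw -135.2
```

arm_command --plan '[1,0.3,2.2,0.5,0]'

```text
time_s: 17.0
position: [0.5384, -0.046, 0.2204]
tcp_rot: [-0.002, 0.923, 0.386, -0.008]
ft_force: [3.7, -1.2, -20.9]
finger_gap: 0.0148
```

```bash
python3 -c "
from h import *
tip()
p,d=imaging.capture('side'); cv2.imwrite('pics/side6.png',p)
u,v=217,145
q=cv2.imread('pics/side5.png')
cv2.imwrite('pics/side6c.png',np.hstack([cv2.resize(i[v:v+60,u+15:u+65],None,fx=8,fy=8,interpolation=cv2.INTER_CUBIC) for i in(q,p)]))
"
```

```text
t 17.00 pos [538.36 -45.95 220.35] yaw_x 45.38 zax [-0.0171 -0.0022 -0.9999] F [  3.7   -1.25 -20.89] T [-0.366 -1.049  0.019] gap 0.0148 j [-0.16   0.276  1.582 -0.005  1.3    0.62 ]
tip [537.37 -46.66 111.36] tilt(tip-down dir) [-0.0091 -0.0065 -0.9999] keyyaw -134.6
```

View pics/side6c.png

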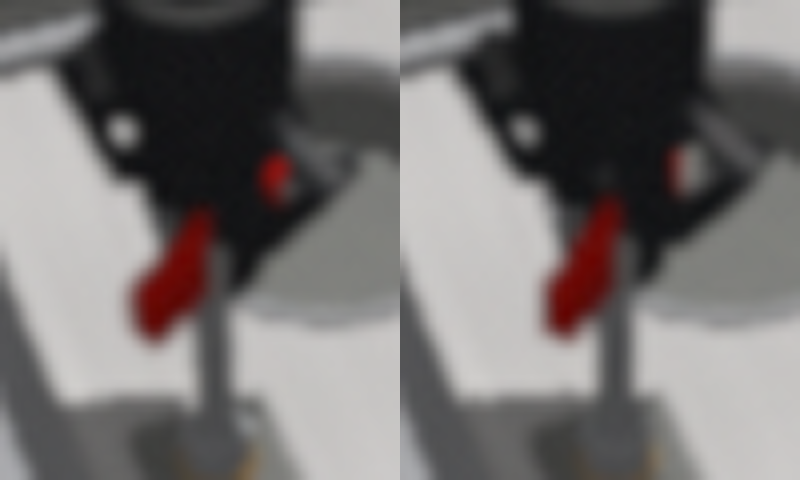

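arm_command --plan '[0.5,0,0,0,0]'

```text
time_s: 17.15
position: [0.5386, -0.046, 0.2211]
tcp_rot: [-0.002, 0.923, 0.386, -0.009]
ft_force: [1.8, -0.5, -17.4]
finger_gap: 0.0154
```

```bash
python3 -c "
from h import *
tip()"
```

```text
t 17.15 pos [538.63 -45.99 221.11] yaw_x 45.39 zax [-0.0176 -0.0024 -0.9998] F [  1.82  -0.54 -17.42] T [-0.175 -0.697  0.105] gap 0.0154 j [-0.16   0.276  1.58  -0.005  1.303  0.62 ]
tip [537.58 -46.72 112.11] tilt(tip-down dir) [-0.0096 -0.0066 -0.9999] keyyaw -134.6
```

arm_command --plan '[0,0,-0.5,1.5,0]'

```text
time_s: 17.25
position: [0.5387, -0.046, 0.2213]
tcp_rot: [-0.002, 0.917, 0.398, -0.008]
ft_force: [2.0, -0.8, -14.0]
finger_gap: 0.0151
```

```bash
python3 -c "
from h import *
tip()"
```

```text
t 17.25 pos [538.66 -46.01 221.3 ] yaw_x 46.95 zax [-0.0171 -0.0029 -0.9998] F [  2.02  -0.79 -14.03] T [-0.145 -0.626 -0.006] gap 0.0151 j [-0.159  0.276  1.58  -0.006  1.303  0.594]
tip [537.68 -46.76 112.3 ] tilt(tip-down dir) [-0.009  -0.0069 -0.9999] keyyaw -133.1
```

arm_command --plan '[0,0,-1.5,0,0]'

```text
time_s: 17.35
position: [0.5389, -0.046, 0.2212]
tcp_rot: [-0.002, 0.917, 0.399, -0.008]
ft_force: [-0.1, -0.1, -6.7]
finger_gap: 0.0152
```

```bash
python3 -c "
from h import *
tip()"
```

```text
t 17.35 pos [538.9  -46.   221.24] yaw_x 47.00 zax [-0.0157 -0.003  -0.9999] F [-0.13 -0.13 -6.75] T [-0.12  -0.056  0.08 ] gap 0.0152 j [-0.159  0.275  1.58  -0.006  1.301  0.593]
tip [538.08 -46.76 112.25] tilt(tip-down dir) [-0.0076 -0.007  -0.9999] keyyaw -133.0
```

arm_command --plan '[0,0,-0.5,1.5,0]'

```text
time_s: 17.45
position: [0.5388, -0.0459, 0.2217]
tcp_rot: [-0.001, 0.911, 0.411, -0.008]
ft_force: [0.8, -0.2, -10.9]
finger_gap: 0.0151
```

```bash
python3 -c "
from h import *
tip()"
```

```text
t 17.45 pos [538.76 -45.94 221.73] yaw_x 48.58 zax [-0.015  -0.0035 -0.9999] F [  0.78  -0.16 -10.89] T [-0.135 -0.256  0.025] gap 0.0151 j [-0.159  0.274  1.58  -0.006  1.301  0.566]
tip [538.03 -46.74 112.73] tilt(tip-down dir) [-0.0067 -0.0073 -1.    ] keyyaw -131.4
```

arm_command --plan '[0,0,-1,1.5,0]'

```text
time_s: 17.55
position: [0.5388, -0.0459, 0.2219]
tcp_rot: [-0.001, 0.906, 0.424, -0.007]
ft_force: [-0.3, -0.4, -5.4]
finger_gap: 0.0153
```

```bash
python3 -c "
from h import *
tip()"
```

```text
t 17.55 pos [538.84 -45.89 221.93] yaw_x 50.21 zax [-0.0137 -0.004  -0.9999] F [-0.34 -0.37 -5.42] T [-0.059  0.045  0.035] gap 0.0153 j [-0.159  0.274  1.581 -0.006  1.3    0.538]
tip [538.26 -46.72 112.94] tilt(tip-down dir) [-0.0054 -0.0076 -1.    ] keyyaw -129.8
```

arm_command --plan '[0,0,-0.3,1.5,0]'

```text
time_s: 17.65
position: [0.5388, -0.0459, 0.2226]
tcp_rot: [-0.001, 0.899, 0.437, -0.007]
ft_force: [-0.3, 0.4, -5.8]
finger_gap: 0.0152
```

```bash
python3 -c "
from h import *
tip()"
```

```text
t 17.65 pos [538.81 -45.86 222.65] yaw_x 51.85 zax [-0.0127 -0.0046 -0.9999] F [-0.28  0.37 -5.8 ] T [-0.029  0.067  0.034] gap 0.0152 j [-0.159  0.273  1.581 -0.007  1.3    0.509]
tip [538.34 -46.72 113.65] tilt(tip-down dir) [-0.0043 -0.0079 -1.    ] keyyaw -128.2
```

The key is free now: torque is about 0 and the pull about 4 N. Lifting on.

arm_command --plan '[0,0,1,0,0]'

```text
time_s: 17.75
position: [0.5388, -0.0458, 0.2246]
tcp_rot: [-0.001, 0.899, 0.438, -0.006]
ft_force: [-1.1, -0.0, -4.3]
finger_gap: 0.015
```

```bash
python3 -c "
from h import *
tip()"
```

```text
t 17.75 pos [538.83 -45.82 224.58] yaw_x 51.92 zax [-0.012  -0.0047 -0.9999] F [-1.1  -0.01 -4.32] T [-0.079  0.177  0.036] gap 0.0150 j [-0.158  0.271  1.578 -0.007  1.304  0.508]
tip [538.45 -46.69 115.58] tilt(tip-down dir) [-0.0035 -0.008  -1.    ] keyyaw -128.1
```

arm_command --plan '[0,0,1,0,0,0,0,1,0,0]'

```text
time_s: 17.95
position: [0.5393, -0.0458, 0.2286]
tcp_rot: [0.0, 0.899, 0.438, -0.005]
ft_force: [0.4, -0.1, -1.6]
finger_gap: 0.0149
```

```bash
python3 -c "
from h import *
tip()"
```

```text
t 17.95 pos [539.25 -45.82 228.59] yaw_x 51.92 zax [-0.0097 -0.0049 -0.9999] F [ 0.38 -0.1  -1.56] T [0.005 0.001 0.026] gap 0.0149 j [-0.158  0.267  1.573 -0.007  1.31   0.508]
tip [539.11 -46.72 119.59] tilt(tip-down dir) [-0.0013 -0.0082 -1.    ] keyyaw -128.1
```

arm_command --plan '[0,0,6,0,0,0,0,10,0,0,0,0,12,0,0,0,0,12,0,0,-7,-18,0,8.4,0,-7,-18,0,8.4,0,-7,-18,0,8.4,0,-7,-18,0,8.4,0]'

```text
time_s: 18.75
position: [0.5166, -0.1182, 0.2812]
tcp_rot: [0.005, 0.729, 0.685, 0.002]
ft_force: [0.4, -0.2, -1.6]
finger_gap: 0.0151
```

arm_command --plan '[-7,-18,0,8.4,0,-7,-18,0,8.4,0,-7,-18,0,8.4,0,-7,-18,0,8.4,0,-7,-18,0,8.4,0,-7,-18,0,8.4,0,-7,-16,0,8.4,0,0,0,0,0,0]'

```text
time_s: 19.55
position: [0.4679, -0.2508, 0.2926]
tcp_rot: [0.01, 0.288, 0.958, 0.005]
ft_force: [-0.1, -0.3, -1.5]
finger_gap: 0.0151
```

```bash
python3 -c "
from h import *
tip()"
```

```text
t 19.55 pos [ 467.87 -250.82  292.58] yaw_x 146.53 zax [ 0.0229  0.0039 -0.9997] F [-0.09 -0.3  -1.5 ] T [ 0.014 -0.003  0.013] gap 0.0151 j [-0.583  0.193  1.51   0.016  1.422 -1.572]
tip [ 470.65 -249.46  183.62] tilt(tip-down dir) [ 0.0255  0.0125 -0.9996] keyyaw -33.5
```

arm_command --plan '[-10,-9,-10,3,0,-9,-9,-20,3,0,-1,-1,-25,0,0,0,0,-25,0,0,0,0,-10,0,0,0,0,0,0,0,0,0,0,0,0]'

```text
time_s: 20.25
position: [0.4522, -0.2697, 0.2081]
tcp_rot: [0.017, 0.244, 0.97, 0.005]
ft_force: [-0.1, -0.4, -1.0]
finger_gap: 0.015
```

```bash
python3 - <<'E'
from h import *
tip()
for n in('side','top'):
    p,d=imaging.capture(n); cv2.imwrite(f'pics/{n}7.png',p)
    u,v=w2px(n,(.45,-.268,.13)); u,v=int(u)-40,int(v)-36
    cv2.imwrite(f'pics/{n}7c.png',cv2.resize(p[v:v+72,u:u+80],None,fx=8,fy=8,interpolation=cv2.INTER_CUBIC)); print(n,u,v)
    for q in((.4509,-.2682,.055),):print([ (a-b+.5)*8 for a,b in zip(w2px(n,q),(u,v))])
E
```

```text
t 20.25 pos [ 452.2  -269.72  208.05] yaw_x 151.76 zax [ 0.035   0.0022 -0.9994] F [-0.12 -0.44 -0.99] T [-0.008  0.045 -0.036] gap 0.0150 j [-0.634  0.245  1.662  0.024  1.208 -1.72 ]
tip [ 456.2  -268.52   99.13] tilt(tip-down dir) [ 0.0368  0.0111 -0.9993] keyyaw -28.2
side 208 222
[np.float64(333.76379102363944), np.float64(395.37853620220903)]
top 297 193
[np.float64(288.3701968956043), np.float64(301.32697382186484)]
```

View pics/side7c.png

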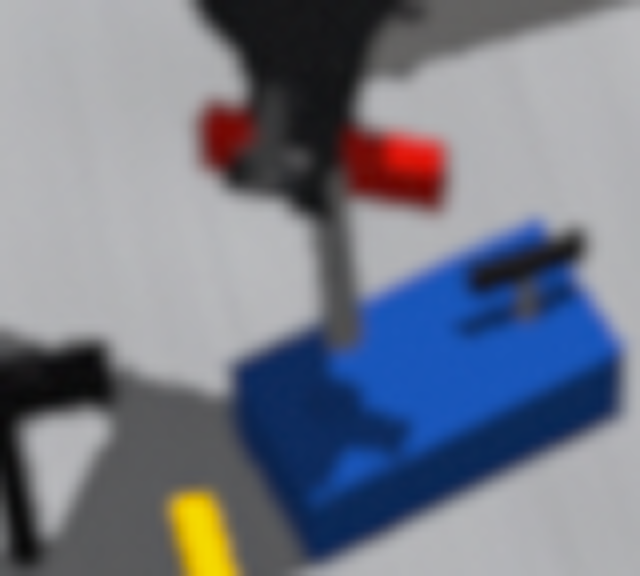

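View pics/top7c.png

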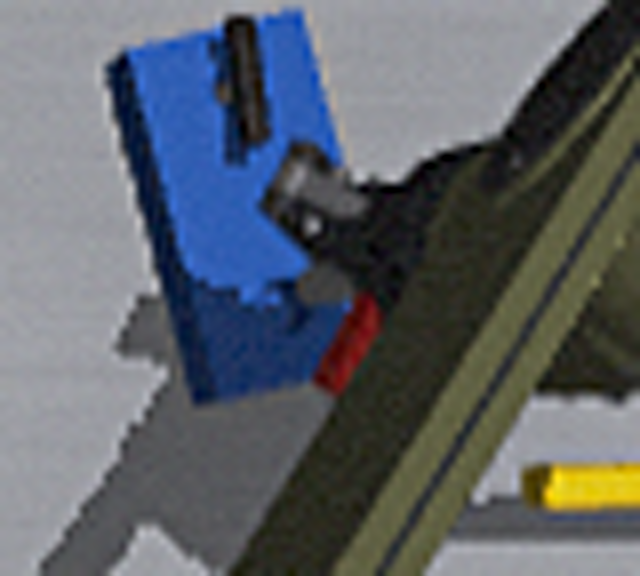

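```bash
python3 - <<'E'
from h import *
b=(208,222)
for q in((.4562,-.2685,.099),(.4562,-.2685,.103),(.4522,-.2697,.208)):print([ (a-c+.5)*8 for a,c in zip(w2px('side',q),b)])
E
```

```text
[np.float64(343.5100401841164), np.float64(333.907744590585)]
[np.float64(343.16308828549563), np.float64(328.40492409636136)]
[np.float64(323.3758706178737), np.float64(180.19419361927567)]
```

arm_command --plan '[-5,0.5,-10,0,0,0,0,-15,0,0,0,0,-8,0,0,0,0,0,0,0]'

```text
time_s: 20.75
position: [0.4485, -0.2704, 0.1768]
tcp_rot: [0.02, 0.244, 0.97, 0.004]
ft_force: [-0.1, 0.1, -2.2]
finger_gap: 0.0152
```

```bash
python3 - <<'E'
from h import *
tip()
for n in('side',):
    p,d=imaging.capture(n); cv2.imwrite(f'pics/{n}8.png',p)
    u,v=w2px(n,(.45,-.268,.1)); u,v=int(u)-40,int(v)-36
    cv2.imwrite(f'pics/{n}8c.png',cv2.resize(p[v:v+72,u:u+80],None,fx=8,fy=8,interpolation=cv2.INTER_CUBIC)); print(n,u,v)
    for q in((.4505,-.2679,.055),):print([ (a-b+.5)*8 for a,b in zip(w2px(n,q),(u,v))])
E
```

```text
t 20.75 pos [ 448.53 -270.36  176.79] yaw_x 151.78 zax [ 0.041  -0.0026 -0.9992] F [-0.12  0.14 -2.19] T [0.01  0.052 0.012] gap 0.0152 j [-0.639  0.268  1.718  0.025  1.121 -1.728]
tip [ 453.19 -269.68   67.89] tilt(tip-down dir) [ 0.0428  0.0063 -0.9991] keyyaw -28.2
side 208 227
[np.float64(332.5781776502438), np.float64(354.9575357167719)]
```

View pics/side8c.png

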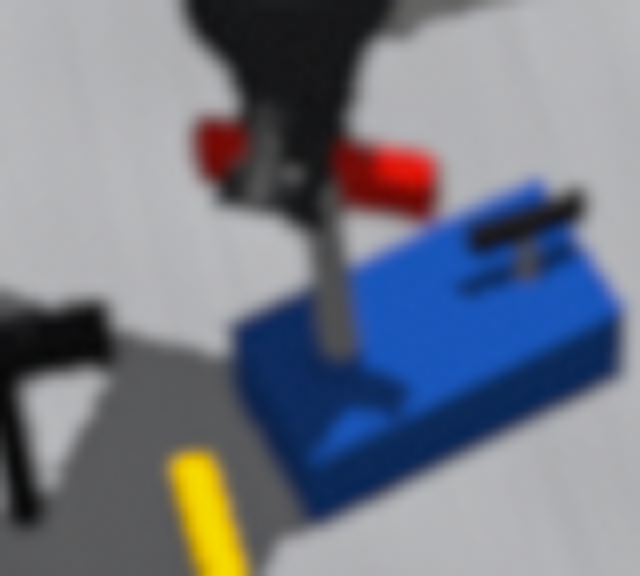

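arm_command --plan '[-1.8,1.8,-3,0,0,0,0,-3,0,0,0,0,0,0,0]'

```text
time_s: 21.1
position: [0.4474, -0.2691, 0.1719]
tcp_rot: [0.021, 0.244, 0.97, 0.003]
ft_force: [0.5, 0.6, -1.3]
finger_gap: 0.0153
```

```bash
python3 -c "
from h import *
tip()"
```

```text
t 21.10 pos [ 447.43 -269.13  171.92] yaw_x 151.78 zax [ 0.0432 -0.0042 -0.9991] F [ 0.45  0.57 -1.31] T [-0.001  0.038  0.012] gap 0.0153 j [-0.638  0.27   1.73   0.025  1.105 -1.728]
tip [ 452.34 -268.62   63.03] tilt(tip-down dir) [ 0.045   0.0046 -0.999 ] keyyaw -28.2
```

arm_command --plan '[-1.3,0.7,-2,0,0,0,0,-2,0,0]'

```text
time_s: 21.3
position: [0.4464, -0.2687, 0.1683]
tcp_rot: [0.022, 0.244, 0.97, 0.003]
ft_force: [-0.7, 0.1, -2.5]
finger_gap: 0.0151
```

arm_command --plan '[0,0,-2,0,0,0,0,-2,0,0]'

```text
time_s: 21.5
position: [0.4466, -0.2688, 0.1641]
tcp_rot: [0.022, 0.244, 0.97, 0.003]
ft_force: [0.2, -0.1, -1.5]
finger_gap: 0.0149
```

arm_command --plan '[0,0,-2,0,0,0,0,-2,0,0]'

```text
time_s: 21.7
position: [0.4466, -0.2688, 0.1597]
tcp_rot: [0.022, 0.244, 0.97, 0.003]
ft_force: [0.0, -0.1, -1.8]
finger_gap: 0.015
```

```bash
python3 -c "
from h import *
tip()"
```

```text
t 21.70 pos [ 446.65 -268.8   159.74] yaw_x 151.78 zax [ 0.0448 -0.0054 -0.999 ] F [ 0.04 -0.1  -1.84] T [-0.056  0.084 -0.014] gap 0.0150 j [-0.639  0.281  1.749  0.025  1.072 -1.729]
tip [ 451.72 -268.42   50.86] tilt(tip-down dir) [ 0.0466  0.0035 -0.9989] keyyaw -28.2
```

The tip has passed the mouth level (about 51 mm, below 55) with no contact force, so it is entering the hole. Continuing down.

arm_command --plan '[0,0,-4,0,0,0,0,-4,0,0,0,0,-4,0,0]'

```text
time_s: 22.0
position: [0.4469, -0.269, 0.147]
tcp_rot: [0.023, 0.244, 0.97, 0.003]
ft_force: [0.6, 0.2, -1.9]
finger_gap: 0.0151
```

arm_command --plan '[0,0,-4,0,0,0,0,-4,0,0]'

```text
time_s: 22.2
position: [0.4467, -0.2689, 0.138]
tcp_rot: [0.022, 0.244, 0.97, 0.003]
ft_force: [0.5, 0.2, -3.2]
finger_gap: 0.0152
```

arm_command --plan '[0,0,-3,0,0,0,0,-3,0,0]'

```text
time_s: 22.4
position: [0.4466, -0.2688, 0.1312]
tcp_rot: [0.022, 0.244, 0.97, 0.003]
ft_force: [-0.7, -0.1, -1.7]
finger_gap: 0.0151
```

```bash
python3 -c "
from h import *
tip()"
```

```text
t 22.40 pos [ 446.6  -268.78  131.17] yaw_x 151.77 zax [ 0.0444 -0.0051 -0.999 ] F [-0.66 -0.1  -1.74] T [ 0.037  0.052 -0.001] gap 0.0151 j [-0.639  0.315  1.786  0.027  1.002 -1.731]
tip [ 451.64 -268.36   22.29] tilt(tip-down dir) [ 0.0462  0.0038 -0.9989] keyyaw -28.2
```

arm_command --plan '[0,0,-3,0,0,0,0,-2,0,0]'

```text
time_s: 22.6
position: [0.4465, -0.2687, 0.1255]
tcp_rot: [0.022, 0.244, 0.97, 0.003]
ft_force: [0.5, -0.4, -1.2]
finger_gap: 0.0149
```

arm_command --plan '[0,0,-1.5,0,0,0,0,-1.5,0,0]'

```text
time_s: 22.8
position: [0.4466, -0.2688, 0.1222]
tcp_rot: [0.022, 0.244, 0.97, 0.003]
ft_force: [-0.1, -0.4, -1.4]
finger_gap: 0.0151
```

arm_command --plan '[0,0,-1,0,0,0,0,-1,0,0]'

```text
time_s: 23.0
position: [0.4467, -0.2688, 0.1202]
tcp_rot: [0.022, 0.244, 0.97, 0.003]
ft_force: [-1.2, -0.3, -1.7]
finger_gap: 0.0152
```

```bash
python3 -c "
from h import *
tip()"
```

```text
t 23.00 pos [ 446.69 -268.84  120.16] yaw_x 151.78 zax [ 0.0444 -0.0051 -0.999 ] F [-1.15 -0.33 -1.7 ] T [ 0.032  0.079 -0.008] gap 0.0152 j [-0.639  0.329  1.799  0.027  0.975 -1.732]
tip [ 451.72 -268.42   11.28] tilt(tip-down dir) [ 0.0462  0.0038 -0.9989] keyyaw -28.2
```

arm_command --plan '[0,0,-1,0,0]'

```text
time_s: 23.1
position: [0.4467, -0.2689, 0.1192]
tcp_rot: [0.022, 0.244, 0.97, 0.003]
ft_force: [0.6, 0.8, -2.4]
finger_gap: 0.0153
```

arm_command --plan '[0,0,-0.8,0,0]'

```text
time_s: 23.2
position: [0.447, -0.2691, 0.1189]
tcp_rot: [0.023, 0.244, 0.97, 0.003]
ft_force: [-1.0, 0.7, 7.6]
finger_gap: 0.0152
```

```bash
python3 -c "
from h import *
tip()"
```

```text
t 23.20 pos [ 447.05 -269.09  118.93] yaw_x 151.78 zax [ 0.0453 -0.0057 -0.999 ] F [-1.03  0.72  7.63] T [0.271 0.357 0.027] gap 0.0152 j [-0.639  0.331  1.801  0.027  0.971 -1.732]
tip [ 452.18 -268.74   10.05] tilt(tip-down dir) [ 0.0471  0.0032 -0.9989] keyyaw -28.2
```

The key is on the hole's floor. Unload, open, and check.

arm_command --plan '[0,0,0.3,0,0,0,0,0,0,0.5,0,0,0,0,0.7,0,0,0,0,1,0,0,0,0,1,0,0,0,0,1]'

```text
time_s: 23.8
position: [0.448, -0.2697, 0.1201]
tcp_rot: [0.024, 0.244, 0.97, 0.002]
ft_force: [-0.4, -0.2, 1.4]
finger_gap: 0.085
```

```bash
python3 - <<'E'
from h import *
st()
p,d=imaging.capture('side'); cv2.imwrite('pics/side9.png',p)
u,v=w2px('side',(.45,-.268,.12)); u,v=int(u)-40,int(v)-36
cv2.imwrite('pics/side9c.png',cv2.resize(p[v:v+72,u:u+80],None,fx=8,fy=8,interpolation=cv2.INTER_CUBIC))
E
```

```text
t 23.80 pos [ 447.96 -269.73  120.05] yaw_x 151.78 zax [ 0.0475 -0.0072 -0.9988] F [-0.37 -0.24  1.41] T [-0.012  0.008  0.059] gap 0.0850 j [-0.639  0.329  1.799  0.027  0.971 -1.732]
```

View pics/side9c.png

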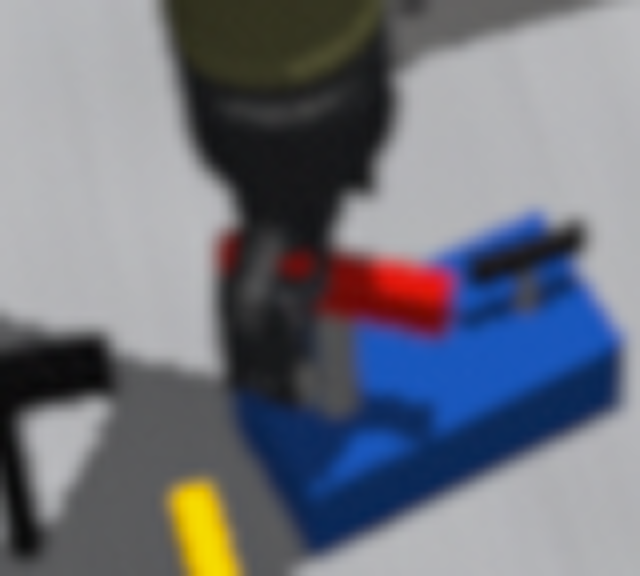

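arm_command --plan '[0,0,10,0,1,0,0,20,0,1,0,0,30,0,1,0,0,40,0,1,-20,-40,20,0,1,-20,-40,0,0,1,-20,-40,0,0,1,-20,-40,0,0,1]'

```text
time_s: 24.65
position: [0.3677, -0.4286, 0.2513]
tcp_rot: [0.026, 0.238, 0.971, 0.001]
ft_force: [0.8, 0.9, -0.2]
finger_gap: 0.0855
```

arm_command --plan '[-20,-40,0,0,1,-20,-40,0,0,1,-20,-30,0,0,1,0,0,0,0,1,0,0,0,0,1]'

```text
time_s: 25.15
position: [0.3015, -0.5491, 0.2557]
tcp_rot: [0.028, 0.241, 0.97, -0.002]
ft_force: [0.5, 0.9, -0.3]
finger_gap: 0.0854
```

```bash
python3 - <<'E'
from h import *
st(); t={}
for n in('side','top'):
    p,d=imaging.capture(n); t[n]=p; cv2.imwrite(f'pics/{n}10.png',p)
    cv2.imwrite(f'pics/{n}10big.png',cv2.resize(p,(800,600),interpolation=cv2.INTER_CUBIC))
print(handle_fit(t,.122,[.45,-.268,-.48]))
c=[cv2.resize(i[225:315,215:315],None,fx=4,fy=4,interpolation=cv2.INTER_CUBIC) for i in(cv2.imread('pics/side0.png'),t['side'])]
e=[cv2.resize(i[186:211,249:274],(400,400),interpolation=cv2.INTER_NEAREST) for i in(cv2.imread('pics/top0.png'),t['top'])]
cv2.imwrite('pics/cmp_key.png',np.hstack(c)); cv2.imwrite('pics/cmp_scr.png',np.hstack(e))
E
```

```text
t 25.15 pos [ 301.45 -549.08  255.65] yaw_x 152.09 zax [ 0.0528 -0.0168 -0.9985] F [ 0.49  0.92 -0.27] T [-0.006  0.033 -0.054] gap 0.0854 j [-1.161  0.342  1.391  0.043  1.372 -2.252]
{'top': (array([ 0.45123181, -0.26891804, -0.50312439]), np.float64(28.208980560302734)), 'side': (array([ 0.45307787, -0.26984208, -0.50114854]), np.float64(40.20086669921875))}
```

View pics/top10big.png

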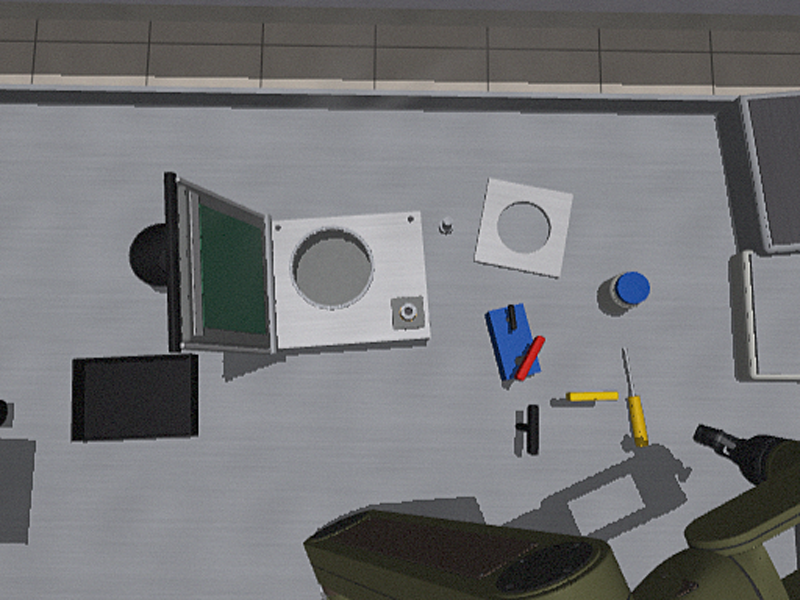

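View pics/cmp_key.png

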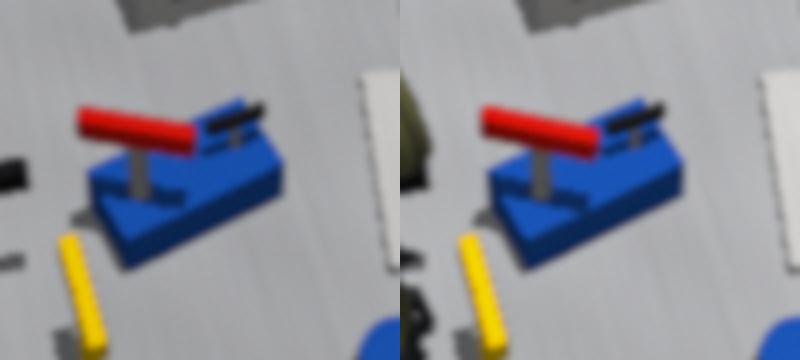

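View pics/cmp_scr.png

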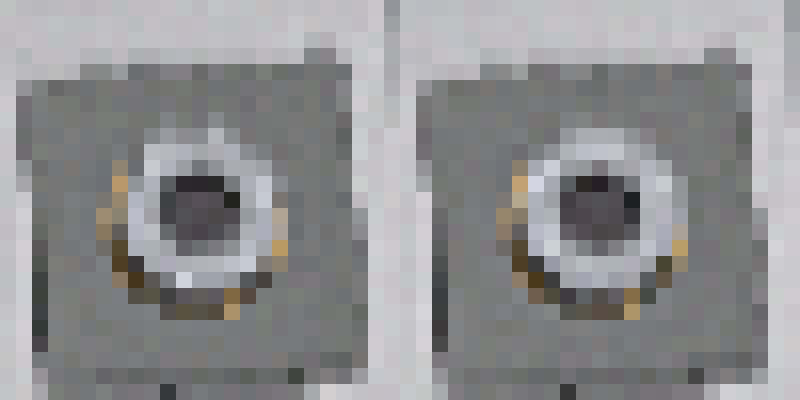

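```bash
python3 -c "
from station import hand_in
print(hand_in())"
```

```text
the job is handed in; nothing more can be done
None
```

I took the big red key from the block, seated it in the screw, turned the screw clockwise to its stop, and put the key back in its own hole. I then handed the job in at about 25 s; no verdict was reported.

**Seating:** the nose entered the socket freely. I turned the lightly pressed key (about 5–8 N) until the hexagon dropped in, then lowered it to the floor, 14 mm down, before turning the screw.

**Tightening:** the screw turned at about 0.1 N m, and the torque climbed to about 0.36 N m at the stop. I went to the stop twice, because a first back-turn to relieve the twist dragged the screw back a few degrees.

**Two points I could not settle:**
- **Jammed key:** after tightening, the key was wedged in the socket. It took about 30 N of upward pull with small counter-turns to free it. The pull was still about 14–17 N as the tip passed the 10 mm depth, and I could not measure the contact force there directly. It may therefore have crossed the 30 N limit that applies above that depth.
- **Screw slackening:** those counter-turns may have slackened the screw a little. I estimate 2–4°, and at worst about 7° (roughly 0.87 rad, against the 0.85 limit). The images are too coarse to check this.

**Final checks:**
- **Key:** it is released and upright. I felt the hole's floor before letting go (tip at about 10 mm height). The camera fits put the handle 1.5–3.4 mm from where it started.
- **Everything else:** the small key and all the bystanders look unmoved, and the gripper is well clear.

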